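# Set up the soldering corner: shield board on the sloping brick, quench cup mouth-up

### The arm

A 6-joint arm with a two-finger parallel gripper is mounted at the origin on the work surface. World frame = base frame: x ahead of the robot, y to its left, z up, the work surface at z = 0. Lengths are in m, angles in degrees, forces in N, time in s.
With the tool pointing down it reaches from about 0.4 to 0.825 m from the base axis. Payload 7 kg.
Tool frame: the origin (TCP) lies between the finger pads; the fingertips stand 19 mm ahead of it and the grasp point (between the pads) is the TCP (r.finger_overhang is the distance from the TCP to the fingertips, in m); z points along the fingers, y is the direction in which the jaws open and shut (so a half turn about z gives the same grasp; the last joint's range is limited). The gripper opens to 88 mm and grips with 3 to 60 N. Pads are 19 mm wide; open, the fingers measure 130 mm over their backs; the gripper's body (78 mm by 193 mm) begins 47 mm behind the grasp point.
Start: joints at [-56.259, 20.546, 0.682, 0, -70.136, -16.507], TCP at [0.2, -0.645, 0.246] pointing down, gripper open.
Joint ranges: [-176.03, 176.03], [-82.01, 121.73], [-58.28, 71.71], [-173.87, 95.51], [-174.79, -0.11], [-173.66, 173.66]. Speed limits (degrees/s): [136.94, 136.94, 172.46, 180, 180, 180].

### API

Orientations are given as [roll, pitch, yaw] about the fixed x, y, z axes, in that order (R = Rz(yaw) Ry(pitch) Rx(roll)).
In Python, from plant import r, optics gives the robot as it stands. The module is installed in compiled form; this text tells all that it offers.
- The arm moves only by the tool step_arm, never from a script. Its argument "increments" is a list of rows, each an object of numbers: "tx", "ty", "tz": the shift along the world's x, y, z in mm; "ax", "ay", "az": the turn, a rotation vector about the world's x, y, z in degrees; "claw": the gripper command: -1 is shut, 1 is fully open, values between are in proportion. In form: [{"tx": .., "ty": .., "tz": .., "ax": .., "ay": .., "az": .., "claw": ..}, ...]. A call has 1 to 12 rows; each row shifts and turns the commanded pose from where the row before left it; what a row does not reach is not made up. A row lasts 1/10 s, in which the tool goes at most 50 mm and 8.59 degrees, less where a joint would pass 70% of its speed; a pose out of reach is approached as far as the arm can. A call with a gripper value outside its range is refused whole. The fingers move at their own pace and stop on an object; "newtons" is the grip in N (left out, the last holds). Time passes only in rows, so rows that do not move let the fingers close. It gives the time, the measured TCP pose, the force and the opening at its end, in the units of the state.
- r.get_state(): the state, without advancing time (a new reading comes with each control period).
- optics.capture(name): name is "side" or "top" or "wrist"; returns a dict with "image" (420x560x3 uint8, blue, green, red), "depth" (420x560 float32, m along the optical axis (not along the pixel's ray), 0 where there is no reading), "fx", "fy", "cx", "cy" (pixels), "distortion" ([k1, k2, p1, p2, k3] as OpenCV has them; the pictures are not rectified), "R" (3x3) and "t" (3): a world point X has camera coordinates R X + t. Camera axes: x right, y down, z forward; pixel columns grow to the right and rows downward; lengths in m; the calibration is good to about 2 mm. A picture is of the moment at which its call begins.
- r.close_job(): hands the job in, once; it reports no verdict.
The state is a dict: "time_s": time; "joints": joint angles; "qd": joint speeds; "joint_torque": joint torques, N m; "tcp_pos": TCP position; "eef_rot": TCP orientation; "contact_force": force on the tool from outside, world axes, zero at the start; "moment": the same for the moment, N m; "gripper_width": finger opening in m.
Only numpy, scipy, OpenCV 4.12 (cv2) and the standard library are available. Lean on these libraries where they do the work, as an engineer would, in place of code of your own. Each camera call takes 0.05 s, during which the arm holds its last target. There are 200 camera calls.

### The job

Set up the soldering corner: slide the tallest board straight up out of the slotted rack and, the same way up, lean it flat against the sloping brick, centred, with its foot on the ledge behind the lip. Then turn the upside-down eight-sided cup mouth-up and stand it in the middle of the turntable, setting both down gently. Leave the two shorter boards in the rack and the round steel beaker where they are.

Things in the scene. Friction and masses are not known exactly. Their poses are not given: they have to be found in the camera images.
- rack: Fixed dark wooden rack, 150 (x) x 130 (y) x 50 high. Origin: centre of its underside, z up. Three slots along its y, centred at x = -50, 0, +50, each 11 wide, 120 long, 40 deep (floors 10 above the bench). Each holds one upright board, which may lean up to 5 degrees; which board is in which slot changes.
- tall_board: The tallest of three pale, off-white ceramic boards: 8 thick (its x) x 110 wide (its y) x 150 tall (its z), 0.11 to 0.23 kg. Origin: centre of its lower edge; z up along the board. In the rack it stands with 110 of its height above the rack, 45 above the other boards.
- wide_board: Shorter pale board in the rack, 8 x 110 x 105 tall, origin at the centre of its lower edge. To be left alone.
- narrow_board: Shorter pale board in the rack, 8 x 80 x 105 tall, origin at the centre of its lower edge. To be left alone.
- stand: Fixed steel stand with a sloping grey brick. Origin: centre of its underside, z up, front (-x) roughly to the robot. The brick's front face (130 along y, 100 up the slope) leans 20 degrees back from upright, top towards +x. At its foot, square to it, is a ledge 18 deep with a front lip 12 high; the ledge's inner corner with the brick lies at (-10, 0, 45) from the origin.
- stand_seat (a point): The point on the stand's ledge where the middle of the board's lower edge (the board's origin) lies when the board is centred and flat against the brick; axes as the stand's.
- turntable: Fixed round steel turntable (does not turn): disc of 150 diameter, its top 40 above the bench. Origin: centre of the underside, z up.
- turntable_top (a point): Centre of the turntable disc's top face, z up.
- cup: White eight-sided cup, 62 across flats (flats face k x 45 degrees from its x axis), 90 long, wall 5, 0.2 to 0.32 kg. Starts upside down on the bench, clear for 30 around but for flat blanks 4 high. Origin: centre of the mouth; z runs from mouth to closed base (up at the start, down when mouth-up). Lies stably on a flat 26 wide, also on the turntable (its axis then 31 above the disc).
- beaker: Round steel beaker standing mouth-up, 66 diameter, 85 high; origin at the centre of its underside. To be left alone.
Mind the look-alikes: they are no part of the job. Leave any blue look-alike of the cup alone. What is shaped like the tall_board but yellow is not meant.

How it is judged (in metres and radians):
On the way, in this order (a step that is already met when the one before it is completed fails the run):
1. the tallest board has been drawn up clear of the rack (its lower edge above the rack's top) (z of tall_board in the frame of rack above 0.055 m and angle between tall_board's own z axis and vertical below 0.5 rad), for 0.1 s.
2. the board leans on the sloping brick, foot on the ledge, and is released (x of tall_board in the frame of stand_seat between -0.01 and 0.01 m and y of tall_board in the frame of stand_seat between -0.03 and 0.03 m and z of tall_board in the frame of stand_seat between -0.008 and 0.008 m and angle between tall_board's own z axis and vertical between 0.25 and 0.47 rad and angle between the y axis of tall_board and the y axis of stand, either way round below 0.15 rad and contact force between tall_board and the fingers below 0.2 N), for 0.3 s.
3. the cup stands mouth-up in the middle of the turntable (angle between cup's own z axis and vertical above 3.04 rad and horizontal distance between cup and turntable_top below 0.035 m and z of cup in the frame of turntable_top between 0.082 and 0.098 m), for 0.2 s.
At the end, for the whole second after the job is handed in: Board leans on the stand: foot within 10 mm (front-back), 8 mm (height), 30 mm (sideways) of stand_seat, lean 0.25-0.47 rad, square within 0.15 rad. Cup mouth-up on the disc within 0.1 rad, 35 mm of its middle. Both released, at rest; short boards within 20 mm, beaker 30 mm of their start (all of step 2 and all of step 3 and linear speed of each of tall_board, cup below 0.03 m/s and contact force between cup and the fingers below 0.2 N and not (distance of wide_board from where it was at the start of the episode above 0.02 m) and not (distance of narrow_board from where it was at the start of the episode above 0.02 m) and not (distance of beaker from where it was at the start of the episode above 0.03 m)); the robot touches nothing.
It fails at once if a shorter board is pulled or knocked out of place (more than 20 mm) (distance of any of wide_board, narrow_board from where it was at the start of the episode above 0.02 m).
It fails at once if the beaker is knocked away (more than 30 mm) (distance of beaker from where it was at the start of the episode above 0.03 m).
It fails at once if the board is banged onto the stand or the cup onto the turntable (more than 60 N) (contact force between tall_board and stand above 60 N or contact force between cup and turntable above 60 N).
It also fails if it takes over 72 s, if anything falls off the work surface, if the arm or the gripper's body presses on something with over 40 N, if the wrist force passes 120 N, or if a joint passes its speed limit or range.

## Working session

There is one attempt and no reset: what is moved stays moved. The work goes in short steps, Python scripts to look and compute and a tool call to move; the robot and the scene stay as the last step left them, time stands still between calls to the robot, and variables do not carry over. Pictures are saved under pics/ and viewed, about 8 in all and at most 12, crops included, and the job is handed in when it is done.

Besides the shell and the picture viewer there is one more tool, called in YAML: its name, and indented under it one key for each argument. step_arm: Moves the arm, as the interface text tells. Its arguments: {"type":"object","properties":{"increments":{"type":"array","items":{"type":"object","properties":{"tx":{"type":"number"},"ty":{"type":"number"},"tz":{"type":"number"},"ax":{"type":"number"},"ay":{"type":"number"},"az":{"type":"number"},"claw":{"type":"number"}}}},"newtons":{"type":"number"}},"required":["increments"]}

```bash
mkdir -p pics; cat > h.py <<'E'
import numpy as np, cv2
from plant import r, optics
def cap(n,save=None):
    c=optics.capture(n)
    c['K']=np.array([[c['fx'],0,c['cx']],[0,c['fy'],c['cy']],[0,0,1.]]);c['D']=np.array(c['distortion'],float)
    c['R']=np.array(c['R']);c['t']=np.array(c['t'])
    if save: cv2.imwrite('pics/'+save+'.png',c['image'])
    return c
def cloud(c):
    h,w=c['depth'].shape
    u,v=np.meshgrid(np.arange(w),np.arange(h))
    p=cv2.undistortPoints(np.stack([u,v],-1).reshape(-1,1,2).astype(np.float64),c['K'],c['D']).reshape(h,w,2)
    d=c['depth'][...,None]
    P=np.concatenate([p*d,d],-1)
    X=(P-c['t'])@c['R']
    X[c['depth']==0]=np.nan
    return X
E
python3 - <<'E'
from h import *
a=cap('top','top0');b=cap('side','side0')
for n,c in(('top',a),('side',b)):
    X=cloud(c); np.savez(f'{n}0.npz',X=X,im=c['image'])
    print(n,(-c['R'].T@c['t']).round(3),c['R'].round(2).tolist(),(c['depth']>0).mean())
cv2.imwrite('pics/both0.png',cv2.resize(np.hstack([a['image'],b['image']]),None,fx=.71,fy=.71))
print(r.get_state())
E
```

```text
top [0.286 0.04  1.019] [[-0.14, -0.99, -0.0], [-0.97, 0.13, -0.21], [0.21, -0.03, -0.98]] 0.9959311224489796
side [0.016 0.594 0.764] [[-0.76, -0.65, -0.01], [-0.44, 0.53, -0.72], [0.48, -0.54, -0.69]] 0.9959608843537415
{'time_s': 0.1, 'joints': array([-5.62574992e+01,  2.05859276e+01,  6.41909794e-01, -1.97106688e-02,
       -7.01347070e+01, -1.65069000e+01]), 'qd': array([-0.01423146, -0.10371393,  0.09737865, -0.00870029,  0.0318316 ,
        0.04851382]), 'joint_torque': array([-1.43507634e-03, -5.84161806e+01,  2.93752187e+01,  7.01548889e+00,
        1.02209556e-02, -3.28755220e-05]), 'tcp_pos': array([ 0.19988478, -0.64432286,  0.24474791]), 'eef_rot': array([ 1.79919254e+02, -4.60354428e-03, -1.62771107e+02]), 'contact_force': array([0.83707542, 0.60724546, 0.1247198 ]), 'moment': array([ 0.02116624,  0.01190913, -0.03919334]), 'gripper_width': 0.08781927866400878}
```

View pics/top0.png

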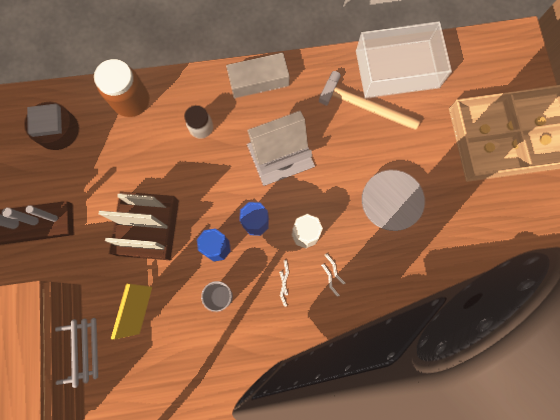

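View pics/side0.png

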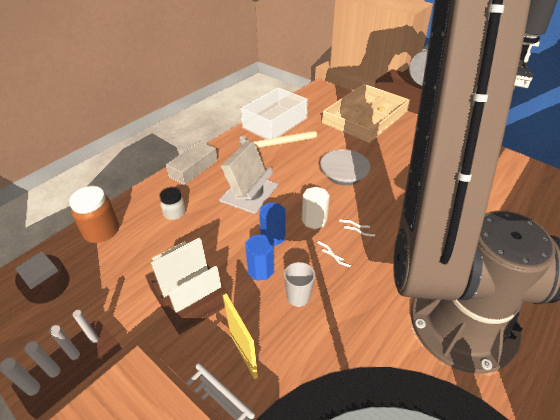

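Top view: rack with three boards is at about (140,225), the tall one being the middle (133,218) or another. The stand is at (280,150), turntable (393,200), white cup (307,231), blue cups (254,217) and (213,244), and beaker (216,296). The side view agrees.

```bash
cat > m.py <<'E'
from h import *
A=np.load('top0.npz');B=np.load('side0.npz')
XA,XB=A['X'],B['X']
X=np.vstack([XA.reshape(-1,3),XB.reshape(-1,3)]);src=np.r_[np.zeros(XA[...,0].size),np.ones(XB[...,0].size)]
im=np.vstack([A['im'].reshape(-1,3),B['im'].reshape(-1,3)]).astype(int)
ok=~np.isnan(X[:,0]);X,im,src=X[ok],im[ok],src[ok]
for n,(u,v) in dict(rack=(165,225),stand=(280,150),tt=(393,200),cup=(307,231),b1=(254,217),b2=(213,244),beak=(216,283)).items(): print(n,XA[v,u].round(3))
def rect(n,p):
    (c,s,a)=cv2.minAreaRect((p[:,:2]*1000).astype(np.float32)); print(n,len(p),np.round(c,1),np.round(s,1),round(a,1),'z',np.percentile(p[:,2],[2,50,98]).round(4))
def near(u,v,rad): 
    q=XA[v,u]; return np.linalg.norm(X[:,:2]-q[:2],axis=1)<rad
T=src==0
m=near(393,200,.12)&T&(abs(X[:,2]-.04)<.008);rect('tt',X[m])
m=near(307,231,.06)&T&(abs(X[:,2]-.09)<.008);rect('cup',X[m])
for k in range(3):
    pass
h=cv2.convexHull((X[m][:,:2]*1000).astype(np.float32));print('hull',cv2.approxPolyDP(h,4,True)[:,0].round(0).tolist())
rk=near(140,225,.11)
for s in(0,1):
    z=rk&(src==s)
    m=z&(abs(X[:,2]-.05)<.005)&(im.sum(1)<330);rect('racktop%d'%s,X[m])
    m=z&(X[:,2]>.125);rect('tall%d'%s,X[m])
    m=z&(X[:,2]>.065)&(X[:,2]<.122);rect('all>65 %d'%s,X[m])
    m=z&(X[:,2]>.135)
    if m.sum()>10:
        p=X[m];c=p.mean(0);w=np.linalg.svd(p-c,full_matrices=0)[2];print('plane',c.round(4),w[2].round(3))
    for zt in(.155,.11):
        m=z&(abs(X[:,2]-zt)<.006);rect('z%.3f'%zt,X[m]) if m.sum()>3 else 0
st=near(280,150,.12)
for s in(0,1):
    m=st&(src==s)&(X[:,2]>.02); rect('stand',X[m])
    m=st&(src==s)&(X[:,2]>.07)&(X[:,2]<.14)
    p=X[m]
    for _ in range(6):
        c=p.mean(0);w=np.linalg.svd(p-c,full_matrices=0)[2][2]
        p=X[m][abs((X[m]-c)@w)<.004]
    w=w*np.sign(-w[0]); print('brick plane',len(p),c.round(4),w.round(3),'lean',np.degrees(np.arcsin(w[2])).round(1),'yaw',np.degrees(np.arctan2(-w[1],-w[0])).round(1));e=np.array([-w[1],w[0],0]);e/=-np.linalg.norm(e);print('extent along y',np.percentile((p-c)@e,[1,99]).round(3),'z',np.percentile(p[:,2],[1,99]).round(3),'mid',(c+e*np.mean(np.percentile((p-c)@e,[1,99]))).round(4))
E
python3 m.py
python3 - <<'E'
import cv2
a=cv2.imread('pics/top0.png');b=cv2.imread('pics/side0.png')
x=cv2.resize(a[170:280,70:210],(560,440),interpolation=cv2.INTER_CUBIC);
x2=cv2.resize(a[95:205,220:360],(560,440),interpolation=cv2.INTER_CUBIC)
cv2.imwrite('pics/crop.png',cv2.resize(cv2.hconcat([x,x2]),(800,314)))
E
```

```text
rack [0.503 0.286 0.048]
stand [ 0.642 -0.007  0.071]
tt [ 0.49  -0.259  0.041]
cup [ 0.436 -0.039  0.089]
b1 [0.484 0.075 0.09 ]
b2 [0.435 0.173 0.089]
beak [0.35  0.179 0.066]
tt 2959 [ 491.4 -259.7] [148.1 147.7] 15.6 z [0.0354 0.0392 0.0427]
cup 625 [441.6 -41.7] [61.9 62.1] 15.3 z [0.086  0.0895 0.0928]
hull [[474.0, -45.0], [468.0, -21.0], [445.0, -9.0], [420.0, -17.0], [409.0, -38.0], [417.0, -62.0], [440.0, -74.0], [465.0, -65.0]]
racktop0 2148 [512.7 339.9] [131.4 149.7] 77.0 z [0.046  0.0495 0.053 ]
tall0 351 [512.  338.4] [109.5   8.7] 77.4 z [0.1268 0.1577 0.1617]
all>65 0 847 [511.5 336.9] [113.6 108.2] 77.5 z [0.0664 0.1065 0.119 ]
plane [0.5106 0.3377 0.155 ] [ 0.959 -0.212 -0.188]
z0.155 214 [512.  338.4] [109.4   8.4] 77.2 z [0.1496 0.1588 0.1608]
z0.110 371 [511.5 335.9] [111.  107.9] 77.3 z [0.1049 0.1135 0.1158]
racktop1 861 [508.6 338.9] [130.4 150.6] 77.2 z [0.0455 0.05   0.0528]
tall1 781 [509.4 338.4] [111.2  10.8] 77.1 z [0.1255 0.1471 0.1615]
all>65 1 1923 [508.7 337.2] [113.8 111. ] 77.7 z [0.0662 0.0971 0.1194]
plane [0.5078 0.3406 0.1509] [ 0.968 -0.218 -0.122]
z0.155 321 [509.5 338.4] [111.2  10.7] 77.2 z [0.1493 0.1577 0.1609]
z0.110 600 [509.  337.1] [113.8 110.3] 77.7 z [0.1044 0.1127 0.1159]
stand 2628 [652.   -9.8] [ 88.2 130.3] 13.3 z [0.044  0.0946 0.1379]
brick plane 1247 [ 0.6568 -0.0078  0.1076] [-0.909 -0.215  0.357] lean 20.9 yaw 13.3
extent along y [-0.064  0.063] z [0.071 0.139] mid [ 0.6569 -0.0082  0.1076]
stand 1773 [649.7  -8.6] [ 87.3 133.6] 12.1 z [0.0342 0.0878 0.1388]
brick plane 798 [ 0.6528 -0.004   0.1065] [-0.924 -0.221  0.312] lean 18.2 yaw 13.5
extent along y [-0.069  0.059] z [0.071 0.139] mid [ 0.6539 -0.0086  0.1065]
```

View pics/crop.png

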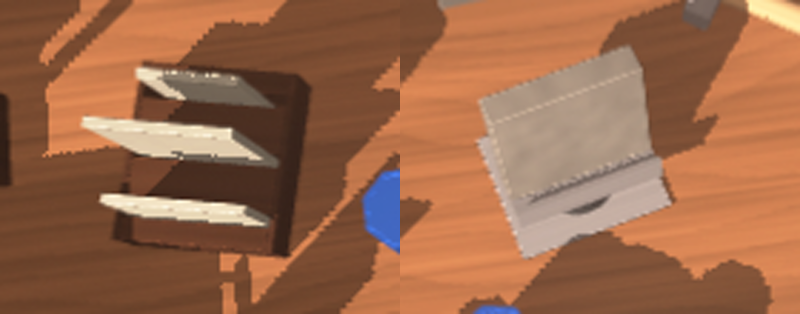

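Crop: the tall board is in the middle slot of the rack, and the lip side of the stand faces the robot. I'll set out towards the rack.

step_arm:
  increments:
    - {"tx": 25, "ty": 34, "tz": 1, "az": 5, "claw": 1}
    - {"tx": 25, "ty": 34, "tz": 1, "az": 5}
    - {"tx": 25, "ty": 34, "tz": 1, "az": 5}
    - {"tx": 25, "ty": 34, "tz": 1, "az": 5}
    - {"tx": 25, "ty": 34, "tz": 1, "az": 5}
    - {"tx": 25, "ty": 34, "tz": 1, "az": 5}
    - {"tx": 25, "ty": 34, "tz": 1, "az": 5}
    - {"tx": 25, "ty": 34, "tz": 1, "az": 5}
    - {"tx": 25, "ty": 34, "tz": 1, "az": 5}
    - {"tx": 25, "ty": 34, "tz": 1, "az": 5}
    - {"tx": 25, "ty": 34, "tz": 1, "az": 5}
    - {"tx": 25, "ty": 34, "tz": 1, "az": 5}

```text
$.increments[0]: bad value
```

step_arm:
  increments:
    - {"tx": 1, "ty": 45}
    - {"tx": 1, "ty": 45}
    - {"tx": 1, "ty": 45}
    - {"tx": 1, "ty": 45}
    - {"tx": 1, "ty": 45}
    - {"tx": 1, "ty": 45}
    - {"tx": 1, "ty": 45}
    - {"tx": 1, "ty": 45}
    - {"tx": 1, "ty": 45}
    - {"tx": 1, "ty": 45}
    - {"tx": 0, "ty": 45}
    - {"tx": 0, "ty": 45}

```text
$.increments[0]: bad value
```

step_arm:
  increments:
    - {"tx": 25, "ty": 34, "tz": 1, "ax": 0, "ay": 0, "az": 5, "claw": 1}
    - {"tx": 25, "ty": 34, "tz": 1, "ax": 0, "ay": 0, "az": 5, "claw": 1}
    - {"tx": 25, "ty": 34, "tz": 1, "ax": 0, "ay": 0, "az": 5, "claw": 1}
    - {"tx": 25, "ty": 34, "tz": 1, "ax": 0, "ay": 0, "az": 5, "claw": 1}
    - {"tx": 25, "ty": 34, "tz": 1, "ax": 0, "ay": 0, "az": 5, "claw": 1}
    - {"tx": 25, "ty": 34, "tz": 1, "ax": 0, "ay": 0, "az": 5, "claw": 1}
    - {"tx": 25, "ty": 34, "tz": 1, "ax": 0, "ay": 0, "az": 5, "claw": 1}
    - {"tx": 25, "ty": 34, "tz": 1, "ax": 0, "ay": 0, "az": 5, "claw": 1}
    - {"tx": 25, "ty": 34, "tz": 1, "ax": 0, "ay": 0, "az": 5, "claw": 1}
    - {"tx": 25, "ty": 34, "tz": 1, "ax": 0, "ay": 0, "az": 5, "claw": 1}
    - {"tx": 25, "ty": 34, "tz": 1, "ax": 0, "ay": 0, "az": 5, "claw": 1}
    - {"tx": 25, "ty": 34, "tz": 1, "ax": 0, "ay": 0, "az": 5, "claw": 1}

```text
time_s: 1.3
tcp_pos: [0.5005, -0.235, 0.2575]
eef_rot: [180.0, 0.0, -102.6]
contact_force: [1.0, -1.4, 0.6]
gripper_width: 0.0874
```

step_arm:
  increments:
    - {"tx": 1, "ty": 47, "tz": 0, "ax": 0, "ay": 0, "az": 0, "claw": 0.3}
    - {"tx": 1, "ty": 47, "tz": 0, "ax": 0, "ay": 0, "az": 0, "claw": 0.3}
    - {"tx": 1, "ty": 47, "tz": 0, "ax": 0, "ay": 0, "az": 0, "claw": 0.3}
    - {"tx": 1, "ty": 47, "tz": 0, "ax": 0, "ay": 0, "az": 0, "claw": 0.3}
    - {"tx": 1, "ty": 47, "tz": 0, "ax": 0, "ay": 0, "az": 0, "claw": 0.3}
    - {"tx": 1, "ty": 47, "tz": 0, "ax": 0, "ay": 0, "az": 0, "claw": 0.3}
    - {"tx": 1, "ty": 47, "tz": 0, "ax": 0, "ay": 0, "az": 0, "claw": 0.3}
    - {"tx": 1, "ty": 47, "tz": 0, "ax": 0, "ay": 0, "az": 0, "claw": 0.3}
    - {"tx": 1, "ty": 47, "tz": 0, "ax": 0, "ay": 0, "az": 0, "claw": 0.3}
    - {"tx": 1, "ty": 47, "tz": 0, "ax": 0, "ay": 0, "az": 0, "claw": 0.3}
    - {"tx": 0, "ty": 47, "tz": 0, "ax": 0, "ay": 0, "az": 0, "claw": 0.3}
    - {"tx": 0, "ty": 47, "tz": 0, "ax": 0, "ay": 0, "az": 0, "claw": 0.3}

```text
time_s: 2.5
tcp_pos: [0.5094, 0.3292, 0.2573]
eef_rot: [180.0, -0.0, -102.8]
contact_force: [0.8, 0.6, -0.3]
gripper_width: 0.0572
```

```bash
python3 - <<'E'
from h import *
c=cap('wrist','w1');X=cloud(c).reshape(-1,3);X=X[~np.isnan(X[:,0])]
m=(np.linalg.norm(X[:,:2]-[.511,.338],axis=1)<.09)
for lo,hi in((.125,.15),(.15,.158),(.158,.165),(.125,.17)):
    p=X[m&(X[:,2]>lo)&(X[:,2]<hi)]
    if len(p)>5:
        q=cv2.minAreaRect((p[:,:2]*1000).astype(np.float32));print(lo,len(p),np.round(q[0],1),np.round(q[1],1),round(q[2],1),p[:,2].max())
print(r.get_state()['tcp_pos'],r.get_state()['eef_rot'])
E
```

```text
0.125 29 [500.9 285.9] [0.5 7.4] 77.7 0.14944498381528631
0.15 12 [509.9 323.9] [78.5  7.1] 77.9 0.15769825285839273
0.158 1032 [510.3 326.8] [84.3  7.4] 77.4 0.16173400812947075
0.125 1073 [510.2 326.8] [84.4  7.4] 77.2 0.16173400812947075
[0.50992718 0.33489764 0.25649395] [-1.79986734e+02  4.10549603e-02 -1.02623890e+02]
```

View pics/w1.png

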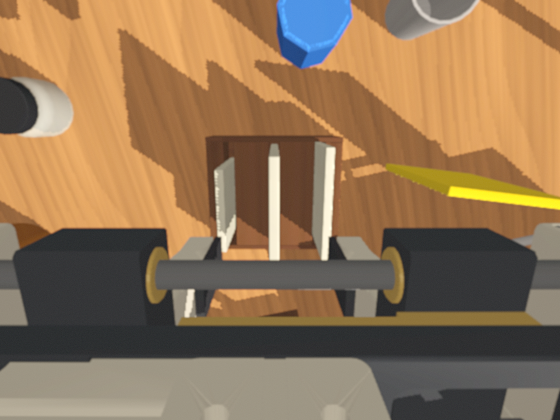

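Wrist view: the tall board runs (274,145) to (274,260), between the fingers, with the short boards on either side. Descend and grip.

step_arm:
  increments:
    - {"tx": 2, "ty": 3, "tz": -14, "ax": 0, "ay": 0, "az": 0, "claw": 0.2}
    - {"tx": 0, "ty": 0, "tz": -20, "ax": 0, "ay": 0, "az": 0, "claw": 0.2}
    - {"tx": 0, "ty": 0, "tz": -20, "ax": 0, "ay": 0, "az": 0, "claw": 0.2}
    - {"tx": 0, "ty": 0, "tz": -20, "ax": 0, "ay": 0, "az": 0, "claw": 0.2}
    - {"tx": 0, "ty": 0, "tz": -20, "ax": 0, "ay": 0, "az": 0, "claw": 0.2}
    - {"tx": 0, "ty": 0, "tz": -12, "ax": 0, "ay": 0, "az": 0, "claw": 0.2}
    - {"tx": 0, "ty": 0, "tz": -7, "ax": 0, "ay": 0, "az": 0, "claw": 0.2}
    - {"tx": 0, "ty": 0, "tz": 0, "ax": 0, "ay": 0, "az": 0, "claw": 0.2}

```text
time_s: 3.35
tcp_pos: [0.5117, 0.3296, 0.1436]
eef_rot: [179.9, -0.1, -102.8]
contact_force: [0.2, 0.2, 0.4]
gripper_width: 0.0526
```

step_arm:
  increments:
    - {"tx": 0, "ty": 0, "tz": 0, "ax": 0, "ay": 0, "az": 0, "claw": -1}
    - {"tx": 0, "ty": 0, "tz": 0, "ax": 0, "ay": 0, "az": 0, "claw": -1}
    - {"tx": 0, "ty": 0, "tz": 0, "ax": 0, "ay": 0, "az": 0, "claw": -1}
    - {"tx": 0, "ty": 0, "tz": 0, "ax": 0, "ay": 0, "az": 0, "claw": -1}
    - {"tx": 0, "ty": 0, "tz": 0, "ax": 0, "ay": 0, "az": 0, "claw": -1}
    - {"tx": 0, "ty": 0, "tz": 0, "ax": 0, "ay": 0, "az": 0, "claw": -1}
    - {"tx": 0, "ty": 0, "tz": 0, "ax": 0, "ay": 0, "az": 0, "claw": -1}
  newtons: 30

```text
time_s: 4.05
tcp_pos: [0.512, 0.3304, 0.1446]
eef_rot: [-180.0, 0.0, -102.8]
contact_force: [0.2, 1.1, 0.6]
gripper_width: 0.0077
```

step_arm:
  increments:
    - {"tx": 0, "ty": 0, "tz": 5, "ax": 0, "ay": 0, "az": 0, "claw": -1}
    - {"tx": 0, "ty": 0, "tz": 10, "ax": 0, "ay": 0, "az": 0, "claw": -1}
    - {"tx": 0, "ty": 0, "tz": 10, "ax": 0, "ay": 0, "az": 0, "claw": -1}
    - {"tx": 0, "ty": 0, "tz": 10, "ax": 0, "ay": 0, "az": 0, "claw": -1}
    - {"tx": 0, "ty": 0, "tz": 12, "ax": 0, "ay": 0, "az": 0, "claw": -1}
    - {"tx": 0, "ty": 0, "tz": 12, "ax": 0, "ay": 0, "az": 0, "claw": -1}
    - {"tx": 0, "ty": 0, "tz": 15, "ax": 0, "ay": 0, "az": 0, "claw": -1}
    - {"tx": 0, "ty": 0, "tz": 15, "ax": 0, "ay": 0, "az": 0, "claw": -1}
    - {"tx": 0, "ty": 0, "tz": 15, "ax": 0, "ay": 0, "az": 0, "claw": -1}
    - {"tx": 0, "ty": 0, "tz": 15, "ax": 0, "ay": 0, "az": 0, "claw": -1}
    - {"tx": 0, "ty": 0, "tz": 15, "ax": 0, "ay": 0, "az": 0, "claw": -1}
    - {"tx": 0, "ty": 0, "tz": 6, "ax": 0, "ay": 0, "az": 0, "claw": -1}

```text
time_s: 5.25
tcp_pos: [0.5124, 0.3307, 0.287]
eef_rot: [-179.9, 0.1, -102.8]
contact_force: [-0.6, 0.4, -1.9]
gripper_width: 0.0079
```

```bash
python3 - <<'E'
from h import *
c=cap('side','s2');X=cloud(c).reshape(-1,3);s=r.get_state();print(s['tcp_pos'],s['eef_rot'],s['contact_force'],s['gripper_width'])
p=X[(np.linalg.norm(X[:,:2]-s['tcp_pos'][:2],axis=1)<.085)&(X[:,2]>.122)&(X[:,2]<.25)]
e=np.array([np.cos(np.radians(77.2)),np.sin(np.radians(77.2))])
n=np.array([e[1],-e[0]]); q=np.c_[(p[:,:2]-s['tcp_pos'][:2])@n,(p[:,:2]-s['tcp_pos'][:2])@e,p[:,2]]
print(len(q),np.percentile(q,[1,50,99],axis=0).round(4))
for a,b in((.15,.175),(.175,.2),(.2,.225)):
    k=q[(q[:,2]>a)&(q[:,2]<b)&(abs(q[:,0])<.02)];print(a,len(k),np.median(k[:,0]).round(4),np.percentile(k[:,1],[1,99]).round(4))
E
```

```text
[0.51253733 0.33071982 0.28716238] [-1.79892719e+02  1.55654487e-01 -1.02760094e+02] [ 1.07347997 -0.38659007  0.58111434] 0.0076896183195210325
2018 [[-0.008  -0.0461  0.1544]
 [-0.0057  0.0104  0.2049]
 [-0.0031  0.0626  0.2493]]
0.15 409 -0.0058 [-0.0461  0.0627]
0.175 501 -0.0057 [-0.0458  0.0628]
0.2 530 -0.0057 [-0.046   0.0624]
```

View pics/s2.png

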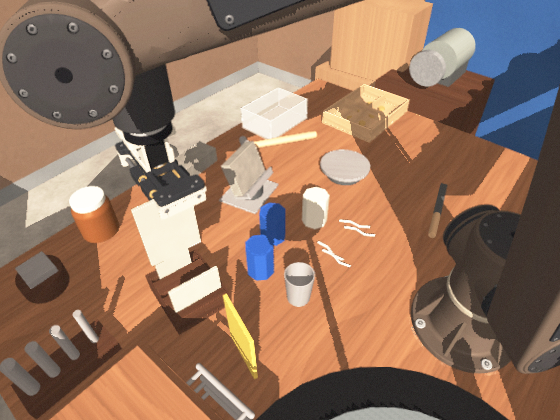

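Side view: the board hangs upright in the grip at (165,235), clear of the rack, and both short boards are still in place. The board's centre is 8 mm along +y from the TCP. I'll carry it to the stand.

step_arm:
  increments:
    - {"tx": 8, "ty": -16, "tz": 0, "ax": 0, "ay": 0, "az": 2, "claw": -1}
    - {"tx": 15, "ty": -29, "tz": 0, "ax": 0, "ay": 0, "az": 2.2, "claw": -1}
    - {"tx": 17, "ty": -31, "tz": 0, "ax": 0, "ay": 0, "az": 2.2, "claw": -1}
    - {"tx": 17, "ty": -31, "tz": 0, "ax": 0, "ay": 0, "az": 2.2, "claw": -1}
    - {"tx": 17, "ty": -31, "tz": 0, "ax": 0, "ay": 0, "az": 2.2, "claw": -1}
    - {"tx": 17, "ty": -31, "tz": 0, "ax": 0, "ay": 0, "az": 2.2, "claw": -1}
    - {"tx": 17, "ty": -31, "tz": 0, "ax": 0, "ay": 0, "az": 2.2, "claw": -1}
    - {"tx": 17, "ty": -31, "tz": 0, "ax": 0, "ay": 0, "az": 2.2, "claw": -1}
    - {"tx": 17, "ty": -31, "tz": 0, "ax": 0, "ay": 0, "az": 2.2, "claw": -1}
    - {"tx": 17, "ty": -31, "tz": 0, "ax": 0, "ay": 0, "az": 2.2, "claw": -1}
    - {"tx": 13, "ty": -29, "tz": 0, "ax": 0, "ay": 0, "az": 2.2, "claw": -1}
    - {"tx": 8, "ty": -16, "tz": 0, "ax": 0, "ay": 0, "az": 2.1, "claw": -1}

```text
time_s: 6.5
tcp_pos: [0.6923, -0.0101, 0.2835]
eef_rot: [179.9, -0.0, -76.7]
contact_force: [0.5, -0.1, -2.0]
gripper_width: 0.0078
```

step_arm:
  increments:
    - {"tx": 0, "ty": 0, "tz": 0, "ax": -0.46, "ay": 1.946, "az": 0, "claw": -1}
    - {"tx": 0, "ty": 0, "tz": 0, "ax": -0.46, "ay": 1.946, "az": 0, "claw": -1}
    - {"tx": 0, "ty": 0, "tz": 0, "ax": -0.46, "ay": 1.946, "az": 0, "claw": -1}
    - {"tx": 0, "ty": 0, "tz": 0, "ax": -0.46, "ay": 1.946, "az": 0, "claw": -1}
    - {"tx": 0, "ty": 0, "tz": 0, "ax": -0.46, "ay": 1.946, "az": 0, "claw": -1}
    - {"tx": 0, "ty": 0, "tz": 0, "ax": -0.46, "ay": 1.946, "az": 0, "claw": -1}
    - {"tx": 0, "ty": 0, "tz": 0, "ax": -0.46, "ay": 1.946, "az": 0, "claw": -1}
    - {"tx": 0, "ty": 0, "tz": 0, "ax": -0.46, "ay": 1.946, "az": 0, "claw": -1}
    - {"tx": 0, "ty": 0, "tz": 0, "ax": -0.46, "ay": 1.946, "az": 0, "claw": -1}
    - {"tx": 0, "ty": 0, "tz": 0, "ax": -0.46, "ay": 1.946, "az": 0, "claw": -1}
    - {"tx": 0, "ty": 0, "tz": 0, "ax": 0, "ay": 0, "az": 0, "claw": -1}
    - {"tx": 0, "ty": 0, "tz": 0, "ax": 0, "ay": 0, "az": 0, "claw": -1}

```text
time_s: 7.7
tcp_pos: [0.6921, -0.0076, 0.2836]
eef_rot: [160.0, 0.0, -76.7]
contact_force: [-0.3, 0.1, -1.8]
gripper_width: 0.0079
```

```bash
cat > st.py <<'E'
from h import *
def run(tag,cams=('side','top')):
  y=np.radians(13.3);xs=np.array([np.cos(y),np.sin(y),0]);ys=np.array([-xs[1],xs[0],0]);t=np.radians(20)
  u=np.sin(t)*xs+[0,0,np.cos(t)];n=-np.cos(t)*xs+[0,0,np.sin(t)]
  C=np.array([.6334,-.0136,.045])
  s=r.get_state();print(s['time_s'],s['tcp_pos'].round(4),s['eef_rot'].round(1),s['contact_force'].round(1),s['gripper_width'])
  for cn in cams:
    c=cap(cn,f'{cn}_{tag}');X=cloud(c);ok=~np.isnan(X[...,0])
    q=np.stack([(X-C)@n,(X-C)@ys,(X-C)@u],-1)
    near=ok&(abs(q[...,1])<.08)&(abs(q[...,0])<.04)&(q[...,2]>.0)&(q[...,2]<.26)
    for nm,lo,hi in(('brick',-.006,.005),('board',.005,.022)):
      k=q[near&(q[...,0]>lo)&(q[...,0]<hi)]
      if len(k)<30: continue
      w=np.linalg.svd(k-k.mean(0),full_matrices=0)[2][2];w*=np.sign(w[0])
      print(cn,nm,len(k),'n med',np.median(k[:,0]).round(4),'ys',np.percentile(k[:,1],[1,99]).round(4),'u',np.percentile(k[:,2],[1,99]).round(4),'nrm(n,ys,u)',w.round(3))
E
python3 -c "
from st import run;run('a')"
```

```text
7.7 [ 0.6921 -0.0076  0.2836] [160.    0.  -76.7] [-0.3  0.1 -1.8] 0.007873680671276785
side brick 1024 n med 0.0008 ys [-0.063   0.0652] u [0.0011 0.1005] nrm(n,ys,u) [ 1.     0.002 -0.025]
side board 65 n med 0.0194 ys [-0.0625  0.0659] u [0.001  0.2592] nrm(n,ys,u) [0.999 0.03  0.024]
top brick 1174 n med -0.001 ys [-0.0638  0.0638] u [0.0005 0.0965] nrm(n,ys,u) [1.    0.002 0.004]
top board 107 n med 0.0192 ys [-0.065   0.0546] u [0.    0.258] nrm(n,ys,u) [ 1.    -0.003 -0.022]
```

View pics/side_a.png

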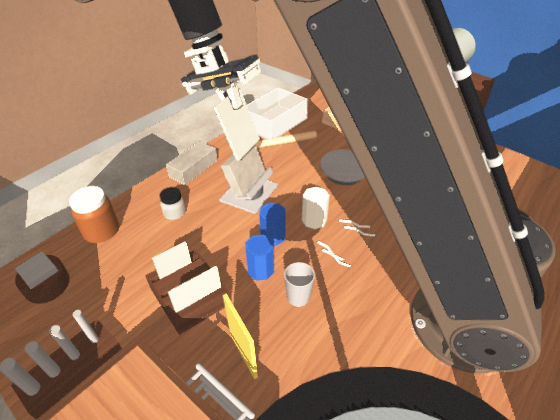

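Side view: the tilted board at (238,130) is above the brick at (243,170), and nothing else has moved.

step_arm:
  increments:
    - {"tx": -1, "ty": -0.4, "tz": -8, "ax": 0, "ay": 0, "az": 0, "claw": -1}
    - {"tx": -1, "ty": -0.3, "tz": -8, "ax": 0, "ay": 0, "az": 0, "claw": -1}
    - {"tx": -1, "ty": -0.3, "tz": -8, "ax": 0, "ay": 0, "az": 0, "claw": -1}
    - {"tx": -1, "ty": -0.3, "tz": -8, "ax": 0, "ay": 0, "az": 0, "claw": -1}
    - {"tx": -1, "ty": -0.3, "tz": -8, "ax": 0, "ay": 0, "az": 0, "claw": -1}
    - {"tx": -1, "ty": -0.3, "tz": -8, "ax": 0, "ay": 0, "az": 0, "claw": -1}
    - {"tx": -1, "ty": -0.3, "tz": -8, "ax": 0, "ay": 0, "az": 0, "claw": -1}
    - {"tx": -1, "ty": -0.3, "tz": -8, "ax": 0, "ay": 0, "az": 0, "claw": -1}
    - {"tx": -1, "ty": -0.3, "tz": -8, "ax": 0, "ay": 0, "az": 0, "claw": -1}
    - {"tx": -1, "ty": -0.3, "tz": -8, "ax": 0, "ay": 0, "az": 0, "claw": -1}
    - {"tx": 0, "ty": 0, "tz": 0, "ax": 0, "ay": 0, "az": 0, "claw": -1}
    - {"tx": 0, "ty": 0, "tz": 0, "ax": 0, "ay": 0, "az": 0, "claw": -1}

```text
time_s: 9.0
tcp_pos: [0.682, -0.0108, 0.2045]
eef_rot: [160.0, 0.0, -76.7]
contact_force: [-0.0, -0.9, -0.3]
gripper_width: 0.0077
```

```bash
python3 -c "
from st import run;run('b')"
```

```text
9.0 [ 0.682  -0.0108  0.2045] [160.    0.  -76.7] [-0.  -0.9 -0.3] 0.007709188570269192
side brick 554 n med 0.0005 ys [-0.06    0.0665] u [0.0009 0.2555] nrm(n,ys,u) [ 1.    -0.001 -0.003]
side board 1538 n med 0.0158 ys [-0.0536  0.0566] u [0.0115 0.2515] nrm(n,ys,u) [1.    0.007 0.005]
top brick 410 n med -0.0007 ys [-0.0649  0.0641] u [0.0003 0.2518] nrm(n,ys,u) [ 1.     0.005 -0.004]
top board 1799 n med 0.0135 ys [-0.0544  0.0545] u [0.0017 0.2543] nrm(n,ys,u) [ 1.     0.011 -0.004]
```

step_arm:
  increments:
    - {"tx": 2.3, "ty": 0.5, "tz": -1, "ax": 0, "ay": 0, "az": 0, "claw": -1}
    - {"tx": -1.33, "ty": -0.31, "tz": -3.76, "ax": 0, "ay": 0, "az": 0, "claw": -1}
    - {"tx": -1.33, "ty": -0.31, "tz": -3.76, "ax": 0, "ay": 0, "az": 0, "claw": -1}
    - {"tx": -1.33, "ty": -0.31, "tz": -3.76, "ax": 0, "ay": 0, "az": 0, "claw": -1}
    - {"tx": -1.33, "ty": -0.31, "tz": -3.76, "ax": 0, "ay": 0, "az": 0, "claw": -1}
    - {"tx": -1.33, "ty": -0.31, "tz": -3.76, "ax": 0, "ay": 0, "az": 0, "claw": -1}
    - {"tx": -1, "ty": -0.24, "tz": -2.82, "ax": 0, "ay": 0, "az": 0, "claw": -1}
    - {"tx": -0.67, "ty": -0.16, "tz": -1.88, "ax": 0, "ay": 0, "az": 0, "claw": -1}
    - {"tx": -0.67, "ty": -0.16, "tz": -1.88, "ax": 0, "ay": 0, "az": 0, "claw": -1}
    - {"tx": 0, "ty": 0, "tz": 0, "ax": 0, "ay": 0, "az": 0, "claw": -1}

```text
time_s: 10.1
tcp_pos: [0.6751, -0.0124, 0.178]
eef_rot: [160.0, 0.0, -76.7]
contact_force: [0.3, -0.1, -1.3]
gripper_width: 0.0078
```

step_arm:
  increments:
    - {"tx": -0.33, "ty": -0.08, "tz": -0.94, "ax": 0, "ay": 0, "az": 0, "claw": -1}
    - {"tx": -0.33, "ty": -0.08, "tz": -0.94, "ax": 0, "ay": 0, "az": 0, "claw": -1}

```text
time_s: 10.3
tcp_pos: [0.6747, -0.0125, 0.1764]
eef_rot: [160.0, 0.0, -76.7]
contact_force: [0.1, 1.0, -2.2]
gripper_width: 0.0078
```

step_arm:
  increments:
    - {"tx": -0.33, "ty": -0.08, "tz": -0.94, "ax": 0, "ay": 0, "az": 0, "claw": -1}
    - {"tx": -0.33, "ty": -0.08, "tz": -0.94, "ax": 0, "ay": 0, "az": 0, "claw": -1}
    - {"tx": 0, "ty": 0, "tz": 0, "ax": 0, "ay": 0, "az": 0, "claw": -1}

```text
time_s: 10.6
tcp_pos: [0.674, -0.0127, 0.1744]
eef_rot: [160.0, 0.0, -76.7]
contact_force: [0.4, -0.2, -1.7]
gripper_width: 0.0079
```

step_arm:
  increments:
    - {"tx": -0.33, "ty": -0.08, "tz": -0.94, "ax": 0, "ay": 0, "az": 0, "claw": -1}
    - {"tx": 0, "ty": 0, "tz": 0, "ax": 0, "ay": 0, "az": 0, "claw": -1}

```text
time_s: 10.8
tcp_pos: [0.6739, -0.0128, 0.1742]
eef_rot: [160.1, -0.0, -76.7]
contact_force: [-0.1, 1.1, 4.1]
gripper_width: 0.0079
```

step_arm:
  increments:
    - {"tx": -0.33, "ty": -0.08, "tz": -0.94, "ax": 0, "ay": 0, "az": 0, "claw": -1}
    - {"tx": 0, "ty": 0, "tz": 0, "ax": 0, "ay": 0, "az": 0, "claw": -1}

```text
time_s: 11.0
tcp_pos: [0.6739, -0.0128, 0.1743]
eef_rot: [160.1, -0.0, -76.6]
contact_force: [0.9, 1.5, 8.0]
gripper_width: 0.0081
```

step_arm:
  increments:
    - {"tx": 0.66, "ty": 0.16, "tz": 1.88, "ax": 0, "ay": 0, "az": 0, "claw": -1}
    - {"tx": 0.9, "ty": 0.2, "tz": -0.3, "ax": 0, "ay": 0, "az": 0, "claw": -1}
    - {"tx": 0.9, "ty": 0.2, "tz": -0.3, "ax": 0, "ay": 0, "az": 0, "claw": -1}
    - {"tx": 0.9, "ty": 0.2, "tz": -0.4, "ax": 0, "ay": 0, "az": 0, "claw": -1}
    - {"tx": 0, "ty": 0, "tz": 0, "ax": 0, "ay": 0, "az": 0, "claw": -1}

```text
time_s: 11.5
tcp_pos: [0.6766, -0.0123, 0.1733]
eef_rot: [160.0, -0.0, -76.7]
contact_force: [-1.1, -0.2, 2.1]
gripper_width: 0.008
```

```bash
python3 -c "
from st import run;run('c')"
```

```text
11.5 [ 0.6766 -0.0123  0.1733] [160.   -0.  -76.7] [-1.1 -0.2  2.1] 0.007996319597779904
side brick 373 n med 0.0 ys [-0.0106  0.0656] u [0.0013 0.2567] nrm(n,ys,u) [ 1.    -0.008  0.002]
side board 1606 n med 0.0107 ys [-0.054   0.0574] u [0.006  0.2574] nrm(n,ys,u) [ 0.999  0.011 -0.03 ]
top brick 266 n med -0.0012 ys [-0.0646  0.0642] u [0.0017 0.2448] nrm(n,ys,u) [ 1.    -0.005  0.006]
top board 1852 n med 0.0089 ys [-0.0543  0.0536] u [0.0024 0.2586] nrm(n,ys,u) [ 0.998  0.049 -0.037]
```

step_arm:
  increments:
    - {"tx": 0, "ty": 0, "tz": 0, "ax": 0, "ay": 0, "az": 0, "claw": -0.7}
    - {"tx": 0, "ty": 0, "tz": 0, "ax": 0, "ay": 0, "az": 0, "claw": -0.6}
    - {"tx": 0, "ty": 0, "tz": 0, "ax": 0, "ay": 0, "az": 0, "claw": -0.4}
    - {"tx": 0, "ty": 0, "tz": 0, "ax": 0, "ay": 0, "az": 0, "claw": -0.2}
    - {"tx": 0, "ty": 0, "tz": 0, "ax": 0, "ay": 0, "az": 0, "claw": -0.2}
    - {"tx": 0, "ty": 0, "tz": 0, "ax": 0, "ay": 0, "az": 0, "claw": -0.2}
    - {"tx": 0, "ty": 0, "tz": 0, "ax": 0, "ay": 0, "az": 0, "claw": -0.2}
    - {"tx": 0, "ty": 0, "tz": 0, "ax": 0, "ay": 0, "az": 0, "claw": -0.2}
    - {"tx": 0, "ty": 0, "tz": 0, "ax": 0, "ay": 0, "az": 0, "claw": -0.2}

```text
time_s: 12.5
tcp_pos: [0.6767, -0.0121, 0.1734]
eef_rot: [160.0, 0.0, -76.7]
contact_force: [-0.3, 0.2, -1.0]
gripper_width: 0.0351
```

```bash
python3 -c "
from st import run;run('d')"
```

```text
12.5 [ 0.6767 -0.0121  0.1734] [160.    0.  -76.7] [-0.3  0.2 -1. ] 0.035149364075919794
side brick 294 n med 0.0006 ys [0.0073 0.0666] u [0.0013 0.2568] nrm(n,ys,u) [1.    0.02  0.006]
side board 1518 n med 0.0098 ys [-0.053  0.057] u [0.0066 0.2573] nrm(n,ys,u) [ 0.999  0.015 -0.03 ]
top brick 250 n med -0.0006 ys [-0.0648  0.0642] u [0.0012 0.2468] nrm(n,ys,u) [ 1.     0.    -0.008]
top board 1762 n med 0.0081 ys [-0.0542  0.0532] u [0.0016 0.2584] nrm(n,ys,u) [ 0.998  0.058 -0.038]
```

View pics/side_d.png

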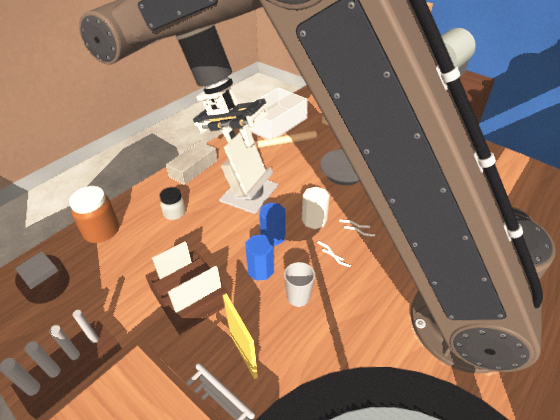

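Side view: the board at (245,165) leans on the brick with the fingers opened around its top. I'll retract along the slope and go above the white cup.

step_arm:
  increments:
    - {"tx": 4, "ty": 1, "tz": 11.8, "ax": 0, "ay": 0, "az": 0, "claw": -0.2}
    - {"tx": 8.3, "ty": 2, "tz": 23.5, "ax": 0, "ay": 0, "az": 0, "claw": -0.2}
    - {"tx": 8.3, "ty": 2, "tz": 23.5, "ax": 0, "ay": 0, "az": 0, "claw": -0.2}
    - {"tx": 8.3, "ty": 2, "tz": 23.5, "ax": 0, "ay": 0, "az": 0, "claw": 0}
    - {"tx": 4, "ty": 1, "tz": 11.8, "ax": 0, "ay": 0, "az": 0, "claw": 0.2}
    - {"tx": -38, "ty": -5.5, "tz": 0, "ax": 0.657, "ay": -2.78, "az": 0, "claw": 0.5}
    - {"tx": -38, "ty": -5.5, "tz": 0, "ax": 0.657, "ay": -2.78, "az": 0, "claw": 1}
    - {"tx": -38, "ty": -5.5, "tz": 0, "ax": 0.657, "ay": -2.78, "az": 0, "claw": 1}
    - {"tx": -38, "ty": -5.5, "tz": 0, "ax": 0.657, "ay": -2.78, "az": 0, "claw": 1}
    - {"tx": -38, "ty": -5.5, "tz": 0, "ax": 0.657, "ay": -2.78, "az": 0, "claw": 1}
    - {"tx": -38, "ty": -5.5, "tz": 0, "ax": 0.657, "ay": -2.78, "az": 0, "claw": 1}
    - {"tx": -38, "ty": -5.5, "tz": 0, "ax": 0.657, "ay": -2.78, "az": 0, "claw": 1}

```text
time_s: 13.8
tcp_pos: [0.4426, -0.0429, 0.2685]
eef_rot: [-179.8, -0.0, -76.7]
contact_force: [-0.2, 0.1, 2.2]
gripper_width: 0.0877
```

```bash
python3 -c "
from st import run;run('e',('top','side'))
from h import *
s=r.get_state();print(s['joints'].round(1))
c=cap('wrist','w_cup');X=cloud(c)
X=X.reshape(-1,3);X=X[~np.isnan(X[:,0])]
p=X[(np.linalg.norm(X[:,:2]-[.4416,-.0417],axis=1)<.05)&(X[:,2]>.08)&(X[:,2]<.1)]
h=cv2.convexHull((p[:,:2]*1000).astype(np.float32));print(len(p),cv2.minAreaRect(h),cv2.approxPolyDP(h,4,True)[:,0].round().tolist())
"
```

```text
13.8 [ 0.4426 -0.0429  0.2685] [-179.8   -0.   -76.7] [-0.2  0.1  2.2] 0.08774352581425388
top brick 59 n med 0.0016 ys [-0.0155  0.0546] u [0.1423 0.152 ] nrm(n,ys,u) [ 0.723 -0.026 -0.69 ]
side brick 219 n med 0.0015 ys [-0.0368  0.0658] u [0.0013 0.1492] nrm(n,ys,u) [ 0.999  0.031 -0.016]
side board 1429 n med 0.0095 ys [-0.0535  0.0566] u [0.0055 0.1489] nrm(n,ys,u) [ 1.    -0.001  0.006]
[ 20.1  -3.4 -25.   -0.  -68.1  -6.7]
2913 ((442.4376525878906, -40.7169075012207), (62.22304916381836, 61.629512786865234), 60.351318359375) [[475.0, -45.0], [469.0, -20.0], [446.0, -8.0], [423.0, -14.0], [410.0, -36.0], [416.0, -61.0], [438.0, -74.0], [463.0, -67.0]]
```

View pics/w_cup.png

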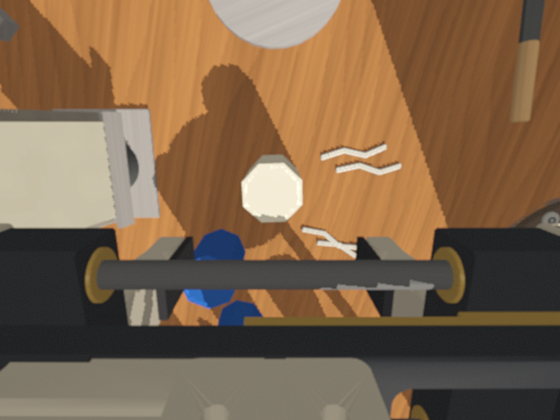

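Wrist view: the white cup is at (272,190) with flats aligned to the jaws within 2°, the blue cups lie at lower left, and the board sits on the stand. I'll lean the tool 45° to -y and descend.

step_arm:
  increments:
    - {"tx": 0, "ty": 0, "tz": 0, "ax": 0, "ay": 0, "az": 2, "claw": 1}
    - {"tx": 2.3, "ty": -8.4, "tz": -10, "ax": 6.2, "ay": 1.718, "az": 0, "claw": 1}
    - {"tx": 2.3, "ty": -8.4, "tz": -10, "ax": 6.2, "ay": 1.718, "az": 0, "claw": 1}
    - {"tx": 2.3, "ty": -8.4, "tz": -10, "ax": 6.2, "ay": 1.718, "az": 0, "claw": 1}
    - {"tx": 2.3, "ty": -8.4, "tz": -10, "ax": 6.2, "ay": 1.718, "az": 0, "claw": 1}
    - {"tx": 2.3, "ty": -8.4, "tz": -10, "ax": 6.2, "ay": 1.718, "az": 0, "claw": 1}
    - {"tx": 2.3, "ty": -8.4, "tz": -10, "ax": 6.2, "ay": 1.718, "az": 0, "claw": 1}
    - {"tx": 2.3, "ty": -8.4, "tz": -10, "ax": 6.2, "ay": 1.718, "az": 0, "claw": 1}
    - {"tx": 0, "ty": 0, "tz": 0, "ax": 0, "ay": 0, "az": 0, "claw": 1}

```text
time_s: 14.85
tcp_pos: [0.46, -0.104, 0.1923]
eef_rot: [179.2, 45.6, -75.4]
contact_force: [-0.7, 0.5, -0.5]
gripper_width: 0.0874
```

```bash
cat > tool.py <<'E'
from h import *
from scipy.spatial.transform import Rotation as Ro
def show():
    s=r.get_state();M=Ro.from_euler('xyz',s['eef_rot'],degrees=True).as_matrix()
    print(s['time_s'],'tcp',s['tcp_pos'].round(4),'back',(-M[:,2]).round(3),'jaw',M[:,1].round(3),'jawaz',np.degrees(np.arctan2(M[1,1],M[0,1])).round(1),'J',s['joints'].round(0),'F',s['contact_force'].round(1),'w',round(s['gripper_width'],4))
    return s['tcp_pos'],M
E
python3 -c "
from tool import *
p,M=show();b=-M[:,2]
G=np.array([.442,-.041,.065]);print('to pre',((G+.09*b-p)*1000).round(1),'pre->G',(-90*b).round(1))"
```

```text
14.85 tcp [ 0.46   -0.104   0.1923] back [ 0.194 -0.687  0.7  ] jaw [-0.965 -0.262  0.01 ] jawaz -164.8 J [-19.  24.  -2. -36. -94.  42.] F [-0.7  0.5 -0.5] w 0.0874
to pre [ -0.6   1.2 -64.3] pre->G [-17.4  61.9 -63. ]
```

step_arm:
  increments:
    - {"tx": 0, "ty": 0.4, "tz": -21.5, "ax": 0, "ay": 0, "az": 0, "claw": 1}
    - {"tx": 0, "ty": 0.4, "tz": -21.5, "ax": 0, "ay": 0, "az": 0, "claw": 1}
    - {"tx": 0, "ty": 0.4, "tz": -21.5, "ax": 0, "ay": 0, "az": 0, "claw": 1}
    - {"tx": -2.9, "ty": 10.3, "tz": -10.5, "ax": 0, "ay": 0, "az": 0, "claw": 1}
    - {"tx": -2.9, "ty": 10.3, "tz": -10.5, "ax": 0, "ay": 0, "az": 0, "claw": 1}
    - {"tx": -2.9, "ty": 10.3, "tz": -10.5, "ax": 0, "ay": 0, "az": 0, "claw": 1}
    - {"tx": 0, "ty": 0, "tz": 0, "ax": 0, "ay": 0, "az": 0, "claw": 1}

```text
time_s: 15.55
tcp_pos: [0.4502, -0.0675, 0.1012]
eef_rot: [179.8, 45.1, -74.7]
contact_force: [0.0, 0.1, -0.4]
gripper_width: 0.0877
```

```bash
python3 -c "
from tool import *
p,M=show();b=-M[:,2]
G=np.array([.442,-.041,.065]);print('to G',((G-p)*1000).round(1))
c=cap('side','s_pre');cv2.imwrite('pics/s_prec.png',cv2.resize(c['image'][140:300,200:420],None,fx=3,fy=3))"
```

```text
15.55 tcp [ 0.4502 -0.0675  0.1012] back [ 0.191 -0.682  0.706] jaw [-0.964 -0.267  0.003] jawaz -164.5 J [-16.  28.  -9. -37. -83.  47.] F [ 0.   0.1 -0.4] w 0.0877
to G [ -8.2  26.5 -36.2]
```

View pics/s_prec.png

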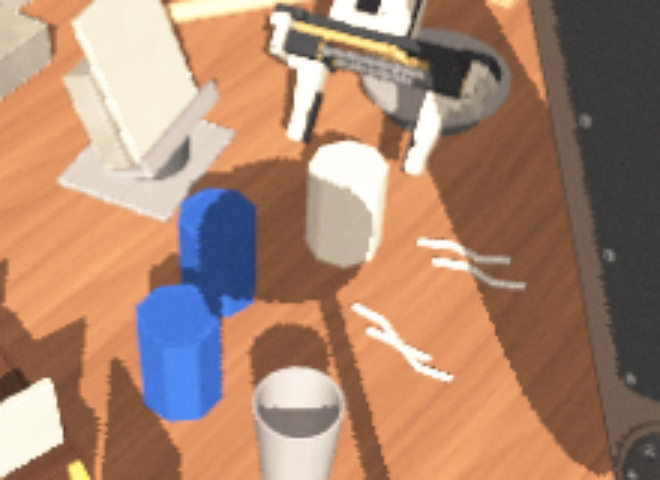

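Crop: the fingers straddle the white cup's top with clear space, and the board leans on the brick. Go in and grip.

step_arm:
  increments:
    - {"tx": -2, "ty": 6.6, "tz": -9, "ax": 0, "ay": 0, "az": 0, "claw": 1}
    - {"tx": -2, "ty": 6.6, "tz": -9, "ax": 0, "ay": 0, "az": 0, "claw": 1}
    - {"tx": -2, "ty": 6.6, "tz": -9, "ax": 0, "ay": 0, "az": 0, "claw": 1}
    - {"tx": -2, "ty": 6.6, "tz": -9, "ax": 0, "ay": 0, "az": 0, "claw": 1}
    - {"tx": 0, "ty": 0, "tz": 0, "ax": 0, "ay": 0, "az": 0, "claw": 1}
    - {"tx": 0, "ty": 0, "tz": 0, "ax": 0, "ay": 0, "az": 0, "claw": -1}
    - {"tx": 0, "ty": 0, "tz": 0, "ax": 0, "ay": 0, "az": 0, "claw": -1}
    - {"tx": 0, "ty": 0, "tz": 0, "ax": 0, "ay": 0, "az": 0, "claw": -1}
    - {"tx": 0, "ty": 0, "tz": 0, "ax": 0, "ay": 0, "az": 0, "claw": -1}
    - {"tx": 0, "ty": 0, "tz": 0, "ax": 0, "ay": 0, "az": 0, "claw": -1}
  newtons: 40

```text
time_s: 16.6
tcp_pos: [0.443, -0.0431, 0.0658]
eef_rot: [179.9, 45.0, -74.7]
contact_force: [-0.4, -0.2, 2.0]
gripper_width: 0.0618
```

step_arm:
  increments:
    - {"tx": 0, "ty": 0, "tz": 10, "ax": 0, "ay": 0, "az": 0, "claw": -1}
    - {"tx": 0, "ty": 0, "tz": 30, "ax": 0, "ay": 0, "az": 0, "claw": -1}
    - {"tx": 0, "ty": 0, "tz": 40, "ax": 0, "ay": 0, "az": 0, "claw": -1}
    - {"tx": 0, "ty": 0, "tz": 40, "ax": 0, "ay": 0, "az": 0, "claw": -1}
    - {"tx": 6.4, "ty": -24.6, "tz": 8, "ax": 0, "ay": 0, "az": -2.875, "claw": -1}
    - {"tx": 6.4, "ty": -24.6, "tz": 5, "ax": 0, "ay": 0, "az": -2.875, "claw": -1}
    - {"tx": 6.4, "ty": -24.6, "tz": 5, "ax": 0, "ay": 0, "az": -2.875, "claw": -1}
    - {"tx": 6.4, "ty": -24.6, "tz": 5, "ax": 0, "ay": 0, "az": -2.875, "claw": -1}
    - {"tx": 6.4, "ty": -24.6, "tz": 0, "ax": 0, "ay": 0, "az": -2.875, "claw": -1}
    - {"tx": 6.4, "ty": -24.6, "tz": 0, "ax": 0, "ay": 0, "az": -2.875, "claw": -1}
    - {"tx": 6.4, "ty": -24.6, "tz": 0, "ax": 0, "ay": 0, "az": -2.875, "claw": -1}
    - {"tx": 6.4, "ty": -24.6, "tz": 0, "ax": 0, "ay": 0, "az": -2.875, "claw": -1}

```text
time_s: 17.8
tcp_pos: [0.4941, -0.2408, 0.209]
eef_rot: [179.8, 45.0, -97.9]
contact_force: [0.8, 0.3, -2.5]
gripper_width: 0.0617
```

step_arm:
  increments:
    - {"tx": 0, "ty": 0, "tz": 0, "ax": -7.43, "ay": 1.0, "az": 0, "claw": -1}
    - {"tx": 0, "ty": 0, "tz": 0, "ax": -7.43, "ay": 1.0, "az": 0, "claw": -1}
    - {"tx": 0, "ty": 0, "tz": 0, "ax": -7.43, "ay": 1.0, "az": 0, "claw": -1}
    - {"tx": 0, "ty": 0, "tz": 0, "ax": -7.43, "ay": 1.0, "az": 0, "claw": -1}
    - {"tx": 0, "ty": 0, "tz": 0, "ax": -7.43, "ay": 1.0, "az": 0, "claw": -1}
    - {"tx": 0, "ty": 0, "tz": 0, "ax": -7.43, "ay": 1.0, "az": 0, "claw": -1}
    - {"tx": 0, "ty": 0, "tz": 0, "ax": -7.43, "ay": 1.0, "az": 0, "claw": -1}
    - {"tx": 0, "ty": 0, "tz": 0, "ax": -7.43, "ay": 1.0, "az": 0, "claw": -1}
    - {"tx": 0, "ty": 0, "tz": 0, "ax": -7.43, "ay": 1.0, "az": 0, "claw": -1}
    - {"tx": 0, "ty": 0, "tz": 0, "ax": -7.43, "ay": 1.0, "az": 0, "claw": -1}
    - {"tx": 0, "ty": 0, "tz": 0, "ax": -7.43, "ay": 1.0, "az": 0, "claw": -1}
    - {"tx": 0, "ty": 0, "tz": 0, "ax": -7.43, "ay": 1.0, "az": 0, "claw": -1}

```text
time_s: 19.0
tcp_pos: [0.4945, -0.2391, 0.2098]
eef_rot: [-179.7, -45.2, -97.9]
contact_force: [0.1, -0.2, -2.9]
gripper_width: 0.0621
```

```bash
python3 -c "
from tool import *
p,M=show();b=-M[:,2]
G=np.array([.494,-.240,.073]);print('to G',((G-p)*1000).round(1),'axis angle err: back elev',np.degrees(np.arcsin(b[2])).round(2))
c=cap('side','s_lay');cv2.imwrite('pics/s_layc.png',cv2.resize(c['image'][60:260,220:460],None,fx=2.5,fy=2.5))"
```

```text
19.0 tcp [ 0.4945 -0.2391  0.2098] back [0.093 0.703 0.705] jaw [-0.991  0.134 -0.003] jawaz 172.3 J [ 16.  14. -44.  47. -63. -57.] F [ 0.1 -0.2 -2.9] w 0.0621
to G [  -0.5   -0.9 -136.8] axis angle err: back elev 44.83
```

View pics/s_layc.png

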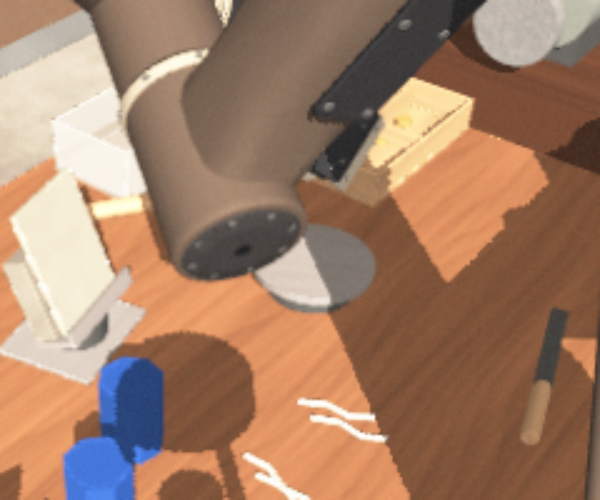

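Crop: a brown arm joint at about (240,240) hides the cup. I need its height and place before lowering.

```bash
python3 - <<'E'
from h import *
for n in('side','top'):
    c=cap(n);X=cloud(c);X0=np.load(n+'0.npz')['X']
    new=(np.linalg.norm(X-X0,axis=-1)>.03)&(X[...,2]>.03)&(X[...,0]>.25)
    P=X[new]
    for lo in np.arange(.08,.4,.04):
        q=P[(P[:,2]>lo)&(P[:,2]<lo+.04)]
        if len(q)>20: print(n,round(lo,2),len(q),np.percentile(q,[1,99],axis=0)[:,:2].round(3).tolist())
E
```

```text
side 0.08 733 [[0.468, -1.12], [0.566, 0.368]]
side 0.12 648 [[0.472, -1.28], [0.675, 0.041]]
side 0.16 1025 [[0.488, -1.281], [0.685, 0.049]]
side 0.2 131 [[0.408, -1.286], [1.809, -0.143]]
side 0.24 322 [[0.403, -1.276], [0.566, -0.138]]
side 0.28 55 [[0.333, -0.203], [0.418, 0.135]]
side 0.32 425 [[0.303, 0.101], [0.355, 0.178]]
side 0.36 1208 [[0.295, 0.105], [0.434, 0.181]]
top 0.16 40 [[0.455, -0.297], [0.5, -0.214]]
top 0.2 1382 [[0.45, -0.304], [0.537, -0.17]]
top 0.24 1751 [[0.407, -0.235], [0.597, -0.141]]
top 0.28 1281 [[0.405, -0.226], [0.594, -0.148]]
top 0.32 674 [[0.466, -0.173], [0.554, -0.075]]
top 0.36 1310 [[0.335, -0.146], [0.541, 0.176]]
```

The low arm joint is at z ≥ 0.3 above the blue cup and beaker, so lowering by 137 mm leaves over 70 mm.

step_arm:
  increments:
    - {"tx": 0, "ty": 0, "tz": -10, "ax": 0, "ay": 0, "az": 0, "claw": -1}
    - {"tx": 0, "ty": 0, "tz": -20, "ax": 0, "ay": 0, "az": 0, "claw": -1}
    - {"tx": 0, "ty": 0, "tz": -20, "ax": 0, "ay": 0, "az": 0, "claw": -1}
    - {"tx": 0, "ty": 0, "tz": -20, "ax": 0, "ay": 0, "az": 0, "claw": -1}
    - {"tx": 0, "ty": 0, "tz": -20, "ax": 0, "ay": 0, "az": 0, "claw": -1}
    - {"tx": 0, "ty": 0, "tz": -15, "ax": 0, "ay": 0, "az": 0, "claw": -1}
    - {"tx": 0, "ty": 0, "tz": -10, "ax": 0, "ay": 0, "az": 0, "claw": -1}
    - {"tx": 0, "ty": 0, "tz": -8, "ax": 0, "ay": 0, "az": 0, "claw": -1}
    - {"tx": 0, "ty": 0, "tz": -4, "ax": 0, "ay": 0, "az": 0, "claw": -1}
    - {"tx": 0, "ty": 0, "tz": -2, "ax": 0, "ay": 0, "az": 0, "claw": -1}
    - {"tx": 0, "ty": 0, "tz": 0, "ax": 0, "ay": 0, "az": 0, "claw": -1}

```text
time_s: 20.25
tcp_pos: [0.4943, -0.2397, 0.0797]
eef_rot: [180.0, -44.9, -97.8]
contact_force: [0.4, -0.5, -2.0]
gripper_width: 0.0615
```

step_arm:
  increments:
    - {"tx": 0, "ty": 0, "tz": -2, "ax": 0, "ay": 0, "az": 0, "claw": -1}
    - {"tx": 0, "ty": 0, "tz": -1, "ax": 0, "ay": 0, "az": 0, "claw": -1}
    - {"tx": 0, "ty": 0, "tz": 0, "ax": 0, "ay": 0, "az": 0, "claw": -1}

```text
time_s: 20.55
tcp_pos: [0.4942, -0.2396, 0.0766]
eef_rot: [180.0, -44.9, -97.7]
contact_force: [-0.8, 0.2, -2.2]
gripper_width: 0.0616
```

step_arm:
  increments:
    - {"tx": 0, "ty": 0, "tz": -1, "ax": 0, "ay": 0, "az": 0, "claw": -1}
    - {"tx": 0, "ty": 0, "tz": -1, "ax": 0, "ay": 0, "az": 0, "claw": -1}
    - {"tx": 0, "ty": 0, "tz": 0, "ax": 0, "ay": 0, "az": 0, "claw": -1}

```text
time_s: 20.85
tcp_pos: [0.4941, -0.2397, 0.0744]
eef_rot: [179.9, -44.9, -97.7]
contact_force: [-0.8, -0.5, -2.1]
gripper_width: 0.0618
```

step_arm:
  increments:
    - {"tx": 0, "ty": 0, "tz": -1, "ax": 0, "ay": 0, "az": 0, "claw": -1}
    - {"tx": 0, "ty": 0, "tz": 0, "ax": 0, "ay": 0, "az": 0, "claw": -1}

```text
time_s: 21.05
tcp_pos: [0.4943, -0.2398, 0.0738]
eef_rot: [180.0, -45.0, -97.7]
contact_force: [-0.7, 1.4, 0.8]
gripper_width: 0.062
```

step_arm:
  increments:
    - {"tx": 0, "ty": 0, "tz": -1, "ax": 0, "ay": 0, "az": 0, "claw": -1}
    - {"tx": 0, "ty": 0, "tz": 0, "ax": 0, "ay": 0, "az": 0, "claw": -1}

```text
time_s: 21.25
tcp_pos: [0.4943, -0.2399, 0.0737]
eef_rot: [-180.0, -45.0, -97.8]
contact_force: [-3.6, 6.1, 10.2]
gripper_width: 0.0617
```

step_arm:
  increments:
    - {"tx": 0, "ty": 0, "tz": -1, "ax": 0, "ay": 0, "az": 0, "claw": -1}
    - {"tx": 0, "ty": 0, "tz": 0, "ax": 0, "ay": 0, "az": 0, "claw": -1}

```text
time_s: 21.45
tcp_pos: [0.4944, -0.24, 0.0737]
eef_rot: [-179.9, -45.1, -97.8]
contact_force: [-6.7, 10.8, 19.0]
gripper_width: 0.0617
```

step_arm:
  increments:
    - {"tx": 0, "ty": 0, "tz": 2, "ax": 0, "ay": 0, "az": 0, "claw": -1}
    - {"tx": 0, "ty": 0, "tz": 0, "ax": 0, "ay": 0, "az": 0, "claw": 0.5}
    - {"tx": 0, "ty": 0, "tz": 0, "ax": 0, "ay": 0, "az": 0, "claw": 1}
    - {"tx": 0, "ty": 0, "tz": 0, "ax": 0, "ay": 0, "az": 0, "claw": 1}
    - {"tx": 0, "ty": 0, "tz": 0, "ax": 0, "ay": 0, "az": 0, "claw": 1}
    - {"tx": 1, "ty": 7, "tz": 7, "ax": 0, "ay": 0, "az": 0, "claw": 1}
    - {"tx": 1, "ty": 10, "tz": 10, "ax": 0, "ay": 0, "az": 0, "claw": 1}
    - {"tx": 2, "ty": 20, "tz": 20, "ax": 0, "ay": 0, "az": 0, "claw": 1}
    - {"tx": 2, "ty": 20, "tz": 20, "ax": 0, "ay": 0, "az": 0, "claw": 1}
    - {"tx": 0, "ty": 0, "tz": 40, "ax": 0, "ay": 0, "az": 0, "claw": 1}
    - {"tx": 0, "ty": 0, "tz": 40, "ax": 0, "ay": 0, "az": 0, "claw": 1}
    - {"tx": 0, "ty": 0, "tz": 30, "ax": 0, "ay": 0, "az": 0, "claw": 1}

```text
time_s: 22.65
tcp_pos: [0.5004, -0.1823, 0.2425]
eef_rot: [-180.0, -44.9, -97.7]
contact_force: [0.8, 1.0, 0.6]
gripper_width: 0.0872
```

step_arm:
  increments:
    - {"tx": 0, "ty": -12, "tz": 0, "ax": 7.43, "ay": -1.0, "az": 0, "claw": 1}
    - {"tx": 0, "ty": -12, "tz": 0, "ax": 7.43, "ay": -1.0, "az": 0, "claw": 1}
    - {"tx": 0, "ty": -12, "tz": 0, "ax": 7.43, "ay": -1.0, "az": 0, "claw": 1}
    - {"tx": 0, "ty": -12, "tz": 0, "ax": 7.43, "ay": -1.0, "az": 0, "claw": 1}
    - {"tx": 0, "ty": -12, "tz": 0, "ax": 7.43, "ay": -1.0, "az": 0, "claw": 1}
    - {"tx": 0, "ty": -12, "tz": 0, "ax": 7.43, "ay": -1.0, "az": 0, "claw": 1}
    - {"tx": 0, "ty": -12, "tz": 0, "ax": 7.43, "ay": -1.0, "az": 0, "claw": 1}
    - {"tx": 0, "ty": -12, "tz": 0, "ax": 7.43, "ay": -1.0, "az": 0, "claw": 1}
    - {"tx": 0, "ty": -12, "tz": 0, "ax": 7.43, "ay": -1.0, "az": 0, "claw": 1}
    - {"tx": 0, "ty": -12, "tz": 0, "ax": 7.43, "ay": -1.0, "az": 0, "claw": 1}
    - {"tx": 0, "ty": -12, "tz": 0, "ax": 7.43, "ay": -1.0, "az": 0, "claw": 1}
    - {"tx": 0, "ty": -12, "tz": 0, "ax": 7.43, "ay": -1.0, "az": 0, "claw": 1}

```text
time_s: 23.85
tcp_pos: [0.5001, -0.328, 0.241]
eef_rot: [180.0, 45.3, -97.6]
contact_force: [1.2, -0.3, -0.7]
gripper_width: 0.0878
```

```bash
python3 - <<'E'
from tool import *
p,M=show()
for n in('side','top','wrist'):
    c=cap(n,'lie_'+n);X=cloud(c);X=X.reshape(-1,3)
    q=X[(np.linalg.norm(X[:,:2]-[.491,-.26],axis=1)<.09)&(X[:,2]>.052)&(X[:,2]<.115)]
    if len(q)>50:
        print(n,len(q),cv2.minAreaRect((q[:,:2]*1000).astype(np.float32)),np.percentile(q[:,2],[2,50,98]).round(4))
    q=q[q[:,2]>.095]
    if len(q)>20: print(' ridge',len(q),cv2.minAreaRect((q[:,:2]*1000).astype(np.float32)))
E
```

```text
23.85 tcp [ 0.5001 -0.328   0.241 ] back [-0.094 -0.705  0.703] jaw [-0.991  0.133  0.   ] jawaz 172.4 J [ -40.   31.   17.  -38. -102.   33.] F [ 1.2 -0.3 -0.7] w 0.0878
side 702 ((489.2161560058594, -259.5577087402344), (98.81504821777344, 65.30142211914062), 81.84627532958984) [0.0563 0.0886 0.1035]
 ridge 252 ((487.98406982421875, -258.1634216308594), (95.26962280273438, 39.85784912109375), 84.48485565185547)
top 375 ((494.5196533203125, -236.79232788085938), (44.68446731567383, 62.401432037353516), 81.5892105102539) [0.0549 0.0935 0.1036]
 ridge 171 ((500.05499267578125, -224.41973876953125), (28.804946899414062, 49.082786560058594), 49.65193176269531)
wrist 5879 ((491.9733581542969, -259.9057312011719), (93.32997131347656, 62.23414993286133), 82.11117553710938) [0.0532 0.0965 0.1025]
 ridge 3182 ((491.9514465332031, -259.7240295410156), (92.93843841552734, 40.34782791137695), 81.83256530761719)
```

step_arm:
  increments:
    - {"tx": -3, "ty": 2, "tz": -25, "ax": 0, "ay": 0, "az": 0, "claw": 1}
    - {"tx": -3, "ty": 2, "tz": -25, "ax": 0, "ay": 0, "az": 0, "claw": 1}
    - {"tx": -3, "ty": 2, "tz": -25, "ax": 0, "ay": 0, "az": 0, "claw": 1}
    - {"tx": -3, "ty": 2, "tz": -25, "ax": 0, "ay": 0, "az": 0, "claw": 1}
    - {"tx": -4, "ty": 1, "tz": -27, "ax": 0, "ay": 0, "az": 0, "claw": 1}
    - {"tx": 0, "ty": 0, "tz": 0, "ax": 0, "ay": 0, "az": 0, "claw": 1}
    - {"tx": 0, "ty": 0, "tz": 0, "ax": 0, "ay": 0, "az": 0, "claw": 1}

```text
time_s: 24.7
tcp_pos: [0.4844, -0.3173, 0.1144]
eef_rot: [179.8, 45.0, -97.7]
contact_force: [1.0, -0.6, 0.1]
gripper_width: 0.0875
```

```bash
python3 -c "
from tool import *
p,M=show();G=np.array([.4895,-.2765,.072]);print('to G',((G-p)*1000).round(1), 'in jaw',(M.T@(G-p)*1000).round(1))
c=cap('side','re');cv2.imwrite('pics/rec.png',cv2.resize(c['image'][100:240,270:430],None,fx=4,fy=4))"
```

```text
24.7 tcp [ 0.4844 -0.3173  0.1144] back [-0.091 -0.701  0.707] jaw [-0.991  0.131  0.002] jawaz 172.5 J [-39.  36.   8. -37. -90.  41.] F [ 1.  -0.6  0.1] w 0.0875
to G [  5.1  40.8 -42.4] in jaw [ 0.9  0.2 59. ]
```

View pics/rec.png

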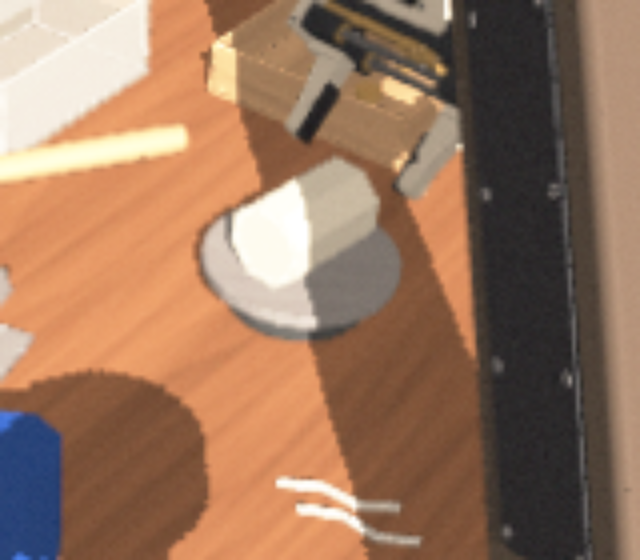

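Crop: the cup lies centred on the disc (about (305,220)), closed base towards the camera, with the fingers straddling its mouth end. Go in and grip.

step_arm:
  increments:
    - {"tx": 0.9, "ty": 6.8, "tz": -7, "ax": 0, "ay": 0, "az": 0, "claw": 1}
    - {"tx": 0.9, "ty": 6.8, "tz": -7, "ax": 0, "ay": 0, "az": 0, "claw": 1}
    - {"tx": 0.9, "ty": 6.8, "tz": -7, "ax": 0, "ay": 0, "az": 0, "claw": 1}
    - {"tx": 0.9, "ty": 6.8, "tz": -7, "ax": 0, "ay": 0, "az": 0, "claw": 1}
    - {"tx": 0.9, "ty": 6.8, "tz": -7, "ax": 0, "ay": 0, "az": 0, "claw": 1}
    - {"tx": 0.9, "ty": 6.8, "tz": -7, "ax": 0, "ay": 0, "az": 0, "claw": 1}
    - {"tx": 0, "ty": 0, "tz": 0, "ax": 0, "ay": 0, "az": 0, "claw": 1}
    - {"tx": 0, "ty": 0, "tz": 0, "ax": 0, "ay": 0, "az": 0, "claw": -1}
    - {"tx": 0, "ty": 0, "tz": 0, "ax": 0, "ay": 0, "az": 0, "claw": -1}
    - {"tx": 0, "ty": 0, "tz": 0, "ax": 0, "ay": 0, "az": 0, "claw": -1}
    - {"tx": 0, "ty": 0, "tz": 0, "ax": 0, "ay": 0, "az": 0, "claw": -1}
    - {"tx": 0, "ty": 0, "tz": 0, "ax": 0, "ay": 0, "az": 0, "claw": -1}

```text
time_s: 25.95
tcp_pos: [0.4895, -0.2773, 0.0717]
eef_rot: [179.9, 45.0, -97.7]
contact_force: [-0.4, -0.5, 0.2]
gripper_width: 0.0617
```

step_arm:
  increments:
    - {"tx": 0, "ty": 0, "tz": 5, "ax": 0, "ay": 0, "az": 0, "claw": -1}
    - {"tx": 0, "ty": 0, "tz": 20, "ax": 0, "ay": 0, "az": 0, "claw": -1}
    - {"tx": 0, "ty": 0, "tz": 30, "ax": 0, "ay": 0, "az": 0, "claw": -1}
    - {"tx": 0, "ty": 0, "tz": 30, "ax": 0, "ay": 0, "az": 0, "claw": -1}
    - {"tx": 0, "ty": 0, "tz": 30, "ax": 0, "ay": 0, "az": 0, "claw": -1}
    - {"tx": 0, "ty": 0, "tz": 10, "ax": 0, "ay": 0, "az": 0, "claw": -1}

```text
time_s: 26.55
tcp_pos: [0.4903, -0.2779, 0.2013]
eef_rot: [-179.7, 44.8, -97.4]
contact_force: [-0.5, -0.3, -3.3]
gripper_width: 0.0621
```

step_arm:
  increments:
    - {"tx": 0, "ty": 1.5, "tz": 0, "ax": -7.43, "ay": 1.0, "az": 0, "claw": -1}
    - {"tx": 0, "ty": 1.5, "tz": 0, "ax": -7.43, "ay": 1.0, "az": 0, "claw": -1}
    - {"tx": 0, "ty": 1.5, "tz": 0, "ax": -7.43, "ay": 1.0, "az": 0, "claw": -1}
    - {"tx": 0, "ty": 1.5, "tz": 0, "ax": -7.43, "ay": 1.0, "az": 0, "claw": -1}
    - {"tx": 0, "ty": 1.5, "tz": 0, "ax": -7.43, "ay": 1.0, "az": 0, "claw": -1}
    - {"tx": 0, "ty": 1.5, "tz": 0, "ax": -7.43, "ay": 1.0, "az": 0, "claw": -1}
    - {"tx": 0, "ty": 1.5, "tz": 0, "ax": -7.43, "ay": 1.0, "az": 0, "claw": -1}
    - {"tx": 0, "ty": 1.5, "tz": 0, "ax": -7.43, "ay": 1.0, "az": 0, "claw": -1}
    - {"tx": 0, "ty": 1.5, "tz": 0, "ax": -7.43, "ay": 1.0, "az": 0, "claw": -1}
    - {"tx": 0, "ty": 1.5, "tz": 0, "ax": -7.43, "ay": 1.0, "az": 0, "claw": -1}
    - {"tx": 0, "ty": 1.5, "tz": 0, "ax": -7.43, "ay": 1.0, "az": 0, "claw": -1}
    - {"tx": 0, "ty": 0, "tz": 0, "ax": -7.43, "ay": 1.0, "az": 0, "claw": -1}

```text
time_s: 27.75
tcp_pos: [0.4897, -0.2597, 0.1975]
eef_rot: [-179.8, -45.2, -97.8]
contact_force: [-0.4, -0.9, -3.1]
gripper_width: 0.0618
```

```bash
python3 - <<'E'
from tool import *
p,M=show();print('to G',((np.array([.491,-.26,.102])-p)*1000).round(1))
c=cap('top','up_top');X=cloud(c).reshape(-1,3)
for z0,z1 in((.11,.13),(.13,.16),(.16,.2),(.2,.24)):
    q=X[(np.linalg.norm(X[:,:2]-p[:2],axis=1)<.06)&(X[:,2]>z0)&(X[:,2]<z1)]
    if len(q)>10:print(z0,len(q),np.percentile(q,[2,98],axis=0).round(3).tolist())
E
```

```text
27.75 tcp [ 0.4897 -0.2597  0.1975] back [0.093 0.703 0.705] jaw [-0.991  0.134 -0.003] jawaz 172.3 J [ 13.  15. -46.  50. -61. -58.] F [-0.4 -0.9 -3.1] w 0.0618
to G [  1.3  -0.3 -95.5]
0.13 125 [[0.484, -0.287, 0.137], [0.516, -0.229, 0.159]]
0.16 244 [[0.447, -0.287, 0.161], [0.53, -0.228, 0.199]]
0.2 365 [[0.458, -0.291, 0.2], [0.532, -0.237, 0.23]]
```

step_arm:
  increments:
    - {"tx": 0.5, "ty": 0, "tz": -10, "ax": 0, "ay": 0, "az": 0, "claw": -1}
    - {"tx": 0.5, "ty": 0, "tz": -15, "ax": 0, "ay": 0, "az": 0, "claw": -1}
    - {"tx": 0, "ty": 0, "tz": -15, "ax": 0, "ay": 0, "az": 0, "claw": -1}
    - {"tx": 0, "ty": 0, "tz": -15, "ax": 0, "ay": 0, "az": 0, "claw": -1}
    - {"tx": 0, "ty": 0, "tz": -12, "ax": 0, "ay": 0, "az": 0, "claw": -1}
    - {"tx": 0, "ty": 0, "tz": -8, "ax": 0, "ay": 0, "az": 0, "claw": -1}
    - {"tx": 0, "ty": 0, "tz": -5, "ax": 0, "ay": 0, "az": 0, "claw": -1}
    - {"tx": 0, "ty": 0, "tz": -3, "ax": 0, "ay": 0, "az": 0, "claw": -1}
    - {"tx": 0, "ty": 0, "tz": -2, "ax": 0, "ay": 0, "az": 0, "claw": -1}
    - {"tx": 0, "ty": 0, "tz": 0, "ax": 0, "ay": 0, "az": 0, "claw": -1}

```text
time_s: 28.8
tcp_pos: [0.4906, -0.2604, 0.1116]
eef_rot: [180.0, -44.9, -97.7]
contact_force: [0.2, -0.1, -2.0]
gripper_width: 0.0616
```

step_arm:
  increments:
    - {"tx": 0, "ty": 0, "tz": -1, "ax": 0, "ay": 0, "az": 0, "claw": -1}
    - {"tx": 0, "ty": 0, "tz": -1, "ax": 0, "ay": 0, "az": 0, "claw": -1}
    - {"tx": 0, "ty": 0, "tz": 0, "ax": 0, "ay": 0, "az": 0, "claw": -1}

```text
time_s: 29.1
tcp_pos: [0.4906, -0.2603, 0.1096]
eef_rot: [180.0, -44.9, -97.7]
contact_force: [-0.3, -0.8, -2.6]
gripper_width: 0.0622
```

step_arm:
  increments:
    - {"tx": 0, "ty": 0, "tz": -1, "ax": 0, "ay": 0, "az": 0, "claw": -1}
    - {"tx": 0, "ty": 0, "tz": -1, "ax": 0, "ay": 0, "az": 0, "claw": -1}
    - {"tx": 0, "ty": 0, "tz": 0, "ax": 0, "ay": 0, "az": 0, "claw": -1}

```text
time_s: 29.4
tcp_pos: [0.4905, -0.2604, 0.1074]
eef_rot: [179.9, -44.9, -97.7]
contact_force: [0.6, 0.0, -2.8]
gripper_width: 0.0617
```

step_arm:
  increments:
    - {"tx": 0, "ty": 0, "tz": -1, "ax": 0, "ay": 0, "az": 0, "claw": -1}
    - {"tx": 0, "ty": 0, "tz": -1, "ax": 0, "ay": 0, "az": 0, "claw": -1}
    - {"tx": 0, "ty": 0, "tz": 0, "ax": 0, "ay": 0, "az": 0, "claw": -1}

```text
time_s: 29.7
tcp_pos: [0.4905, -0.2604, 0.1054]
eef_rot: [179.9, -44.9, -97.7]
contact_force: [0.8, -0.5, -2.7]
gripper_width: 0.0617
```

step_arm:
  increments:
    - {"tx": 0, "ty": 0, "tz": -1, "ax": 0, "ay": 0, "az": 0, "claw": -1}
    - {"tx": 0, "ty": 0, "tz": 0, "ax": 0, "ay": 0, "az": 0, "claw": -1}

```text
time_s: 29.9
tcp_pos: [0.4905, -0.2604, 0.1044]
eef_rot: [179.9, -44.9, -97.7]
contact_force: [1.2, -0.1, -2.5]
gripper_width: 0.0617
```

step_arm:
  increments:
    - {"tx": 0, "ty": 0, "tz": -1, "ax": 0, "ay": 0, "az": 0, "claw": -1}
    - {"tx": 0, "ty": 0, "tz": 0, "ax": 0, "ay": 0, "az": 0, "claw": -1}

```text
time_s: 30.1
tcp_pos: [0.4905, -0.2604, 0.1034]
eef_rot: [179.9, -44.9, -97.7]
contact_force: [0.7, 0.4, -2.7]
gripper_width: 0.0618
```

step_arm:
  increments:
    - {"tx": 0, "ty": 0, "tz": -1, "ax": 0, "ay": 0, "az": 0, "claw": -1}
    - {"tx": 0, "ty": 0, "tz": 0, "ax": 0, "ay": 0, "az": 0, "claw": -1}

```text
time_s: 30.3
tcp_pos: [0.4906, -0.2604, 0.1026]
eef_rot: [179.9, -44.9, -97.7]
contact_force: [0.0, 0.3, -1.2]
gripper_width: 0.062
```

step_arm:
  increments:
    - {"tx": 0, "ty": 0, "tz": -1, "ax": 0, "ay": 0, "az": 0, "claw": -1}
    - {"tx": 0, "ty": 0, "tz": 0, "ax": 0, "ay": 0, "az": 0, "claw": -1}

```text
time_s: 30.5
tcp_pos: [0.4907, -0.2606, 0.1026]
eef_rot: [-180.0, -45.0, -97.8]
contact_force: [-3.9, 3.8, 7.5]
gripper_width: 0.0616
```

step_arm:
  increments:
    - {"tx": 0, "ty": 0, "tz": -0.5, "ax": 0, "ay": 0, "az": 0, "claw": -1}
    - {"tx": 0, "ty": 0, "tz": 0, "ax": 0, "ay": 0, "az": 0, "claw": -1}

```text
time_s: 30.7
tcp_pos: [0.4907, -0.2606, 0.1025]
eef_rot: [-180.0, -45.1, -97.8]
contact_force: [-6.3, 6.8, 11.8]
gripper_width: 0.0617
```

Contact made. Ease up, open and retract along the tool.

step_arm:
  increments:
    - {"tx": 0, "ty": 0, "tz": 1.3, "ax": 0, "ay": 0, "az": 0, "claw": -1}
    - {"tx": 0, "ty": 0, "tz": 0, "ax": 0, "ay": 0, "az": 0, "claw": 0.6}
    - {"tx": 0, "ty": 0, "tz": 0, "ax": 0, "ay": 0, "az": 0, "claw": 0.8}
    - {"tx": 0, "ty": 0, "tz": 0, "ax": 0, "ay": 0, "az": 0, "claw": 1}
    - {"tx": 0, "ty": 0, "tz": 0, "ax": 0, "ay": 0, "az": 0, "claw": 1}
    - {"tx": 0, "ty": 0, "tz": 0, "ax": 0, "ay": 0, "az": 0, "claw": 1}
    - {"tx": 0.7, "ty": 5, "tz": 5, "ax": 0, "ay": 0, "az": 0, "claw": 1}
    - {"tx": 1.3, "ty": 10, "tz": 10, "ax": 0, "ay": 0, "az": 0, "claw": 1}
    - {"tx": 2, "ty": 15, "tz": 15, "ax": 0, "ay": 0, "az": 0, "claw": 1}
    - {"tx": 2, "ty": 15, "tz": 15, "ax": 0, "ay": 0, "az": 0, "claw": 1}
    - {"tx": 2, "ty": 15, "tz": 15, "ax": 0, "ay": 0, "az": 0, "claw": 1}
    - {"tx": 0, "ty": 0, "tz": 30, "ax": 0, "ay": 0, "az": 0, "claw": 1}

```text
time_s: 31.9
tcp_pos: [0.4986, -0.1987, 0.1921]
eef_rot: [179.7, -44.9, -97.5]
contact_force: [0.6, -0.5, -0.2]
gripper_width: 0.0874
```

step_arm:
  increments:
    - {"tx": 0, "ty": 0, "tz": 30, "ax": 0, "ay": 0, "az": 0, "claw": 1}
    - {"tx": 0, "ty": 0, "tz": 30, "ax": 0, "ay": 0, "az": 0, "claw": 1}
    - {"tx": 0, "ty": 0, "tz": 20, "ax": 0, "ay": 0, "az": 0, "claw": 1}
    - {"tx": 0, "ty": 0, "tz": 0, "ax": 0, "ay": 0, "az": 0, "claw": 1}
    - {"tx": 0, "ty": 0, "tz": 0, "ax": 0, "ay": 0, "az": 0, "claw": 1}

```text
time_s: 32.4
tcp_pos: [0.4984, -0.2, 0.2725]
eef_rot: [-180.0, -44.9, -97.8]
contact_force: [0.1, -0.3, -0.3]
gripper_width: 0.0873
```

```bash
python3 - <<'E'
from tool import *
from st import run
show();run('end')
a=cv2.imread('pics/side_end.png');b=cv2.imread('pics/top_end.png')
cv2.imwrite('pics/end.png',cv2.resize(np.hstack([a,b]),(800,300)))
A=np.load('top0.npz')['X'];B=np.load('side0.npz')['X']
for n,X0 in(('top',A),('side',B)):
    c=cap(n);X=cloud(c)
    q=X[(np.linalg.norm(X[...,:2]-[.491,-.26],axis=-1)<.05)&(X[...,2]>.118)&(X[...,2]<.15)]
    if len(q)>10:print(n,'cup rim',len(q),cv2.minAreaRect((q[:,:2]*1000).astype(np.float32)),np.percentile(q[:,2],[5,50,95]).round(4))
    for nm,ct,rad in(('rack',(.511,.339),.09),('beaker',(.355,.18),.06)):
        m=(np.linalg.norm(X0[...,:2]-ct,axis=-1)<rad)&(X0[...,2]>.06)&(X0[...,2]<.118)
        m2=(np.linalg.norm(X[...,:2]-ct,axis=-1)<rad)&(X[...,2]>.06)&(X[...,2]<.118)
        print(n,nm,m.sum(),m2.sum(),np.median(X0[m],axis=0).round(4) if m.any() else 0,np.median(X[m2],axis=0).round(4) if m2.any() else 0)
E
```

```text
32.4 tcp [ 0.4984 -0.2     0.2725] back [0.095 0.699 0.709] jaw [-0.991  0.135 -0.   ] jawaz 172.2 J [ 21.  11. -37.  40. -73. -52.] F [ 0.1 -0.3 -0.3] w 0.0873
32.4 [ 0.4984 -0.2     0.2725] [-180.   -44.9  -97.8] [ 0.1 -0.3 -0.3] 0.08729460742029066
side brick 216 n med 0.0011 ys [-0.0325  0.0655] u [0.0008 0.1495] nrm(n,ys,u) [ 0.999  0.041 -0.014]
side board 1438 n med 0.0094 ys [-0.0537  0.0561] u [0.0069 0.1491] nrm(n,ys,u) [1.    0.001 0.007]
top board 165 n med 0.0086 ys [0.0014 0.0627] u [0.0006 0.0314] nrm(n,ys,u) [0.992 0.048 0.115]
top cup rim 188 ((490.7106018066406, -267.1983337402344), (63.44742202758789, 50.03276062011719), 2.6103644371032715) [0.12   0.1286 0.1317]
top rack 861 562 [0.5056 0.3333 0.1033] [0.551  0.3393 0.1116]
top beaker 256 0 [0.3421 0.1864 0.0827] 0
side cup rim 206 ((487.4407653808594, -259.49658203125), (61.38227081298828, 65.9949722290039), 38.54362869262695) [0.1191 0.1269 0.1312]
side rack 2000 1706 [0.4936 0.3442 0.0938] [0.4668 0.3398 0.093 ]
side beaker 521 520 [0.3401 0.1746 0.0769] [0.3401 0.1747 0.0768]
```

View pics/end.png

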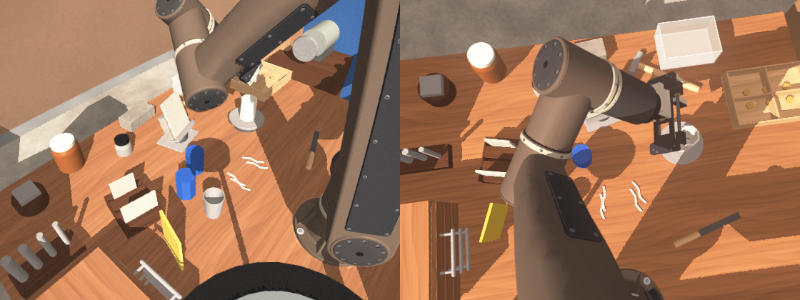

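The final views show the cup mouth-up on the disc, the board leaning on the brick, the short boards and beaker in place, and the arm clear. Hand in.

```bash
python3 -c "
from h import r
print(r.close_job(), r.get_state()['time_s'])"
```

```text
the job is handed in; nothing more can be done
the job is handed in; nothing more can be done
```

I did both parts of the task and handed the job in at about 32 s of the 72 s allowed. No verdict was reported.

**Board:** I drew the tall board straight up out of the middle slot, tilted it 20° and set it on the ledge at about 8 N. The last side view shows it flat against the brick (within about 0.5°) and centred to within about 2 mm. Its top edge is 149 mm up the slope, so the 150 mm board is seated on the ledge.

**Cup:** I turned it mouth-up in two quarter turns, laying it on the turntable in between to change grip. It went down at about 19 N lying and 12–15 N standing. The rim is at about 0.13 m, as expected for an upright cup. Its centre is within about 8 mm of the disc's middle.

**Left alone:** the side view shows the beaker has not moved. Both short boards look undisturbed in the rack, but I did not measure each one separately. The arm ended clear of everything with the gripper open.

**Checks that disagreed:**
- In the last top view the arm hid the beaker and parts of the board and rack, so those checks rest on the side camera.
- The top and side views put the cup's centre 8 mm apart, because the gripper partly covered the rim. Both are well inside the 35 mm allowed.

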